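# Pick the split retaining ring out of a spool bearing housing

### The job

With the hooked pick, lift the end of the split retaining ring that lies under the sprung catch out of its groove in the grey bearing housing until it rests on top of the catch by itself, going easy on the housing with the pick. Finish with the ring drawn out from under the lip and lying flat inside the white tray and the pick standing fully down in its stand, and leave the other things on the bench alone.

Things in the scene. Friction and masses are not known exactly. Their poses are not given: they have to be found in the camera images.
- housing: Grey round bearing housing, fixed: flange 120 mm across, above it a cylinder 98 mm across; rim 50 mm above the bench; open bore 72 mm across. Origin: centre of its underside, z up; -x points from the axis to about the middle of the ring's gap. The bearing in the middle (radius 21.5 mm, top 36 mm up) stays put. A ledge 23 to 36 mm from the axis, 37 mm up, carries the ring except at the pocket.
- rim (a point): Centre of the housing's rim plane, on the bore's axis, 50 mm above the bench.
- pocket (a point): Middle of the pick pocket's floor, in the ring's gap, 31 mm from the axis along the housing's -x, 29 mm above the bench. The pocket (23 to 36 mm from the axis) is the ledge cut away 45 degrees either side of -x: 8 mm free height under each ring end, open upwards through the gap.
- catch_top (a point): Top of the sprung steel catch at its tip, level with the rim, 46 degrees from the housing's -x towards its +y, 30.5 mm from the axis. The catch is 7 mm wide, stands 5.5 mm out of the bore wall over the ring, and slopes underneath: the ring end pulled up pushes it back (some 3 to 10 N at the pick); then it springs out under the ring and holds it up.
- lip (a point): Lower inner edge of a fixed lip in the bore, on the side away from the gap, on the housing's +x, 32 mm from the axis, 44 mm above the bench. The lip spans 45 degrees either side of +x, from 44 mm up to the rim, and overhangs the ring by 3 mm, so the ring tips up about there (to some 20 degrees) but lifts off only after it is drawn some 5 to 12 mm towards the housing's -x.
- ring: Split steel ring (C), 70 mm outside, 54 mm inside, 5 mm thick, 55 g, loose on the ledge, top 8 mm below the rim, under lip and catch. Gap 44 degrees (22 mm) centred on its own -x. Origin: ring centre on its underside, z up. The end must rise about 16 to 18 mm to pass the catch. Held on it, the ring leans some 14 degrees, the gap side highest, that end's underside 0 to 2 mm above the rim.
- ring_end (a point): Point on the ring's underside at its end next to the catch, 31 mm from the ring's centre, 27 degrees from the ring's -x axis towards its +y axis (5 degrees from the end face).
- pick: Hooked pick, upright in its stand, 60 g: square black handle 16 x 16 x 55 mm, below it a steel shank 5 mm thick, 50 mm long, with a flat foot 5 mm wide, 3.5 mm thick, that points along the pick's +x and ends 10 mm from the shank's axis (heel 2.5 mm behind it). Origin: middle of the handle's lower end, z up along the handle. Foot's underside 50 mm below the origin.
- pick_tip (a point): Top of the foot's end, 10 mm along +x and 46.5 mm below the pick's origin.
- stand: Grey stand for the pick, fixed, 60 x 50 mm and 70 mm high on a 90 x 70 mm foot. In its top a square socket 20.5 mm wide and 10 mm deep takes the handle's lower end; below it a slot 30 mm long (along its x) and 11 mm wide (along its y) takes shank and foot. Origin: centre of its underside, z up.
- socket (a point): Middle of the socket's floor, 60 mm above the bench; the origin of the standing pick is here.
- tray: White open tray, fixed, 130 x 130 mm, 22 mm high, walls 3 mm, floor about 3 mm thick. Origin: centre of its underside.
- small_ring: A smaller split ring, 40 mm outside, lying on the bench; to be left alone.
- screwdriver: Screwdriver lying on the bench beyond; to be left alone.
- glue: White bottle 36 mm thick, 110 mm high, standing; to be left alone.
- gear: Grey printed gear 53 mm across, 26 mm high; to be left alone.
- calipers: Calipers 200 mm long, lying; to be left alone.
There are look-alikes about, which are no part of the job. What is shaped like the ring but blue or green is not meant.

How it is judged:
On the way, in this order (a step that is already met when the one before it is completed fails the run):
1. the pick, not the fingers, holds the ring's end by the catch up out of the bore, its underside level with the rim or higher (z of ring_end in the frame of rim above 0 m and horizontal distance between ring and rim below 0.015 m and contact force between pick and ring above 0.1 N and contact force between the fingers and ring below 0.1 N), for 0.1 s.
2. pick and fingers are off the ring and its end rests on the catch, out of the bore (z of ring_end in the frame of rim above -0.003 m and horizontal distance between ring and rim below 0.015 m and contact force between each of pick, the fingers and ring below 0.02 N), for 0.2 s.
At the end, for the whole second after the job is handed in: The ring lies at rest flat (within 7 degrees) on the floor of the tray, wholly inside its walls, and the pick stands upright, fully down in its stand's socket (origin within 6 mm of the socket's floor point) (x of ring in the frame of tray between -0.035 and 0.035 m and y of ring in the frame of tray between -0.035 and 0.035 m and z of ring in the frame of tray below 0.013 m and angle between the z axis of ring and the z axis of tray, either way round below 0.12 rad and linear speed of each of ring, pick below 0.02 m/s and distance between pick and socket below 0.006 m and angle between pick's own z axis and vertical below 0.12 rad); the robot touches nothing.
It fails at once if the pick is pressed on the housing with more than 40 N (contact force between pick and housing above 40 N).
It fails at once if another thing on the bench is shifted by more than 30 mm (distance of any of small_ring, screwdriver, glue, gear, calipers from where it was at the start of the episode above 0.03 m).
It also fails if it takes over 61 s, if anything falls off the work surface, if the arm or the gripper's body presses on something with over 40 N, if the wrist force passes 120 N, or if a joint passes its speed limit or range.

### The arm

A 7-joint arm with a two-finger parallel gripper is mounted at the origin on the work surface. World frame = base frame: x ahead of the robot, y to its left, z up, the work surface at z = 0. Lengths are in m, angles in rad, forces in N, time in s.
With the tool pointing down it reaches from about 0.425 to 0.975 m from the base axis. Payload 16.7 kg.
Tool frame: the origin (TCP) lies at the very end of the fingers, on their centre line; the grasp point (between the pads) lies 19 mm behind it; z points along the fingers, y is the line along which they close (so a half turn about z gives the same grasp; the last joint's range is limited). The gripper opens to 85 mm and grips with 20 to 120 N. Pads are 22 mm wide; open, the fingers measure 114 mm over their backs; the gripper's body (76 mm by 85 mm) begins 54 mm behind the grasp point. The pads swing forward as they close: fully open they stand 13 mm farther back than shut.
Start: joints at [-1.325, 0.426, 0.074, 1.606, -0.034, 1.111, -0.067], TCP at [0.26, 0.623, 0.198] pointing down, gripper open.
Joint ranges: [-2.85, 2.85], [-0.5, 2.14], [-1.23, 1.37], [0.21, 2.46], [-1.02, 4.16], [0.16, 2.05], [-2.73, 2.73]. Speed limits (rad/s): [1.89, 1.89, 2.39, 2.39, 3.01, 3.01, 3.01].

### API

Orientations are given as a 3x3 rotation matrix whose columns are the frame's x, y, z axes.
In Python, from rig import robot gives the robot as it stands. The module is installed in compiled form; this text tells all that it offers.
- The arm moves only by the shell command python3 -m pendant 'ROWS' [OPENING] [FORCE]. ROWS is JSON, one flat list of numbers, 6 for each row, row after row: the shift along the tool's x, y, z in mm, then the turn, a rotation vector about the tool's x, y, z in degrees. A call has 1 to 20 rows; each row is the pose to reach, as a shift and turn from the pose commanded when the call began, along the tool's axes at that moment; what a row does not reach only later rows make up. A row lasts 1/8 s, in which the tool goes at most 62.5 mm and 10.7 degrees, less where a joint would pass 70% of its speed; a pose out of reach is approached as far as the arm can. A call with a gripper value outside its range is refused whole. OPENING is the opening, from 0 (shut) to 1 (fully open), set as the call begins (- or left out, the last holds). The fingers move at their own pace and stop on an object; FORCE is the grip in N (left out, the last holds). Time passes only in rows, so rows that repeat a pose let the fingers close. It gives the time, the measured TCP pose, the force, the opening and the grip force at its end, in the units of the state.
- robot.observe(): the state, without advancing time (a new reading comes with each control period).
- robot.grab_frame(name): name is "scene" or "top"; returns the picture (384x512x3 uint8, red, green, blue); there is no depth.
- robot.camera_model(name): a dict with "fx", "fy", "cx", "cy" (pixels), "distortion" ([k1, k2, p1, p2, k3] as OpenCV has them; the pictures are not rectified), "rvec" (rotation vector, rad) and "tvec" (3), from world to camera coordinates, as OpenCV has them. Camera axes: x right, y down, z forward; pixel columns grow to the right and rows downward; lengths in m; the calibration is good to about 2 mm. A picture is of the moment at which its call begins. camera_model takes no time and is no camera call.
- robot.finish_job(): hands the job in; it is judged then, once.
Trained networks look in the newest picture that a camera, given by its name, has taken for a name from the list of things; names that differ only in an ending like _2 or _b are one class to them, and where a whole thing is asked for, a point or a joint stands for the part that bears it (a point fixed in the world has none). Each returns a list of dicts, best first, with "score" (0 to 1); they miss things now and then, are a little off and sometimes report something else, mostly with a low value. They report only what shows in the picture. A call takes as long as a camera call. They do not tell look-alikes from the thing itself.
- robot.recognise(target, camera): "centre" ([x, y, z] in m, in world coordinates, good to about 4 mm: the middle of the surface that is visible of it).
- robot.cut_out(target, camera): "region" (384x512 bool, what is visible of it).
The state is a dict: "time": time; "joints": joint angles; "joint_vel": joint speeds; "effort": joint torques, N m; "ee_pos": TCP position; "eef_rot": TCP orientation; "ft_force": force on the tool from outside, world axes, zero at the start; "torque": the same for the moment, N m; "finger_gap": finger opening in m; "grip_force": force on a finger pad.
Only numpy, scipy, OpenCV 4.12 (cv2) and the standard library are available. Lean on these libraries where they do the work, as an engineer would, in place of code of your own. Each camera call takes 0.05 s, during which the arm holds its last target. There are 200 camera calls.

## Working session

There is one attempt and no reset: what is moved stays moved. The work goes in short steps, Python scripts to look and compute and a shell command to move; the robot and the scene stay as the last step left them, time stands still between calls to the robot, and variables do not carry over. Pictures are saved under pics/ and viewed, at most 10 in all, crops included, and the job is handed in when it is done.

```bash
mkdir -p pics
cat > h.py <<'E'
import numpy as np, cv2
from rig import robot
def cam(n):
    m=robot.camera_model(n); K=np.array([[m['fx'],0,m['cx']],[0,m['fy'],m['cy']],[0,0,1]],float)
    R=cv2.Rodrigues(np.array(m['rvec'],float))[0]; return K,np.array(m['distortion'],float),R,np.array(m['tvec'],float).reshape(3)
def toplane(n,px,z):
    K,d,R,t=cam(n); u=cv2.undistortPoints(np.array(px,float).reshape(-1,1,2),K,d).reshape(-1,2)
    r=np.c_[u,np.ones(len(u))]@R; c=-R.T@t; return c+r*((z-c[2])/r[:,2])[:,None]
def proj(n,P):
    K,d,R,t=cam(n); return cv2.projectPoints(np.array(P,float).reshape(-1,3),cv2.Rodrigues(R)[0],t,K,d)[0].reshape(-1,2)
def save(img,f,box=None,s=1):
    if box: img=img[box[1]:box[3],box[0]:box[2]]
    cv2.imwrite('pics/'+f,cv2.resize(img[:,:,::-1],None,fx=s,fy=s,interpolation=cv2.INTER_CUBIC))
E
python3 - <<'E'
from h import *
np.set_printoptions(precision=4,suppress=True)
a=robot.grab_frame('top'); b=robot.grab_frame('scene')
save(np.hstack([a,b]),'a.png',s=0.78)
save(a,'top0.png',s=1.5);save(b,'sc0.png',s=1.5)
for c in ('top','scene'):
    K,d,R,t=cam(c); print(c,K[0,0],-R.T@t,R[2])
    for n in ('housing','ring','pick','stand','tray','small_ring'):
        print(n,[(np.round(x['centre'],4).tolist(),round(x['score'],2)) for x in robot.recognise(n,c)][:3])
o=robot.observe();print(o['eef_rot'],o['ee_pos'],o['finger_gap'])
E
```

```text
top 449.8919347211118 [ 0.3864 -0.0316  1.144 ] [ 0.2177  0.0059 -0.976 ]
housing [([0.5066, 0.0471, 0.0349], 0.87), ([0.5093, 0.2443, 0.0412], 0.28)]
ring [([0.6815, -0.0225, 0.0045], 0.79), ([0.4863, -0.0928, 0.006], 0.65), ([0.5192, 0.0594, 0.043], 0.58)]
pick [([0.5178, 0.2534, 0.1125], 0.53)]
stand [([0.5095, 0.242, 0.0396], 0.69), ([0.5138, 0.0554, 0.0376], 0.64), ([0.5155, 0.2578, 0.1087], 0.45)]
tray [([0.512, -0.2509, 0.0046], 0.73)]
small_ring [([0.6799, 0.1837, 0.0058], 0.55)]
scene 418.71833921907916 [1.2075 0.1804 0.787 ] [-0.6337 -0.2101 -0.7445]
housing [([0.535, 0.0582, 0.0384], 0.84)]
ring [([0.6823, -0.0205, 0.0052], 0.79), ([0.4916, -0.087, 0.007], 0.78), ([0.5404, 0.2545, 0.0362], 0.68)]
pick [([0.5212, 0.2564, 0.094], 0.52)]
stand [([0.541, 0.2548, 0.041], 0.86), ([0.6856, 0.1809, 0.0052], 0.33)]
tray [([0.5102, -0.2525, 0.0009], 0.9), ([0.7095, -0.3371, 0.0096], 0.31)]
small_ring [([0.6862, 0.1799, 0.0043], 0.66), ([0.5375, 0.2558, 0.041], 0.66)]
[[-0.9231  0.3847 -0.0001]
 [ 0.3847  0.9231  0.    ]
 [ 0.     -0.     -1.    ]] [0.2596 0.6231 0.1981] 0.08566953327676297
```

```bash
ls .
```

```text
h.py
pics
```

View pics/top0.png

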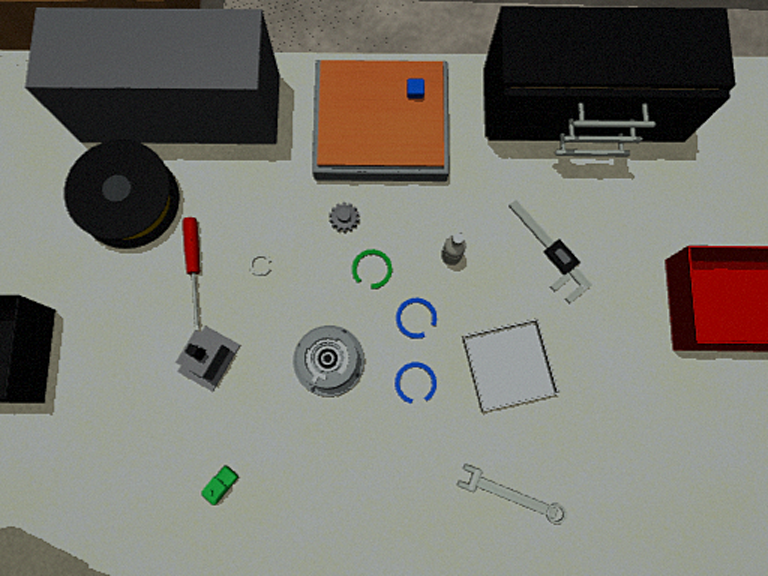

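Run:
```python
from h import *
a=cv2.imread('pics/top0.png')
p=proj('top',[[.515,.057,.045],[.517,.255,.09]]);q=proj('scene',[[.515,.057,.045],[.517,.255,.07]]);print(p,q)
a=robot.grab_frame('top'); b=robot.grab_frame('scene')
def crop(im,c,r=38):
    c=c.astype(int); return cv2.resize(im[c[1]-r:c[1]+r,c[0]-r:c[0]+r],(400,300) if 0 else (300,300),interpolation=cv2.INTER_CUBIC)
im=np.vstack([np.hstack([crop(a,p[0]),crop(a,p[1])]),np.hstack([crop(b,q[0],45),crop(b,q[1],45)])])
save(im,'crops.png')
for c in [p[0]-38,p[1]-38,q[0]-45,q[1]-45]: print(c.astype(int))
```

```text
[[216.69834523 238.45990643]
 [131.16714479 234.37259484]] [[301.25476373 180.9971733 ]
 [385.85862935 193.4110428 ]]
[178 200]
[ 93 196]
[256 135]
[340 148]
```

View pics/crops.png

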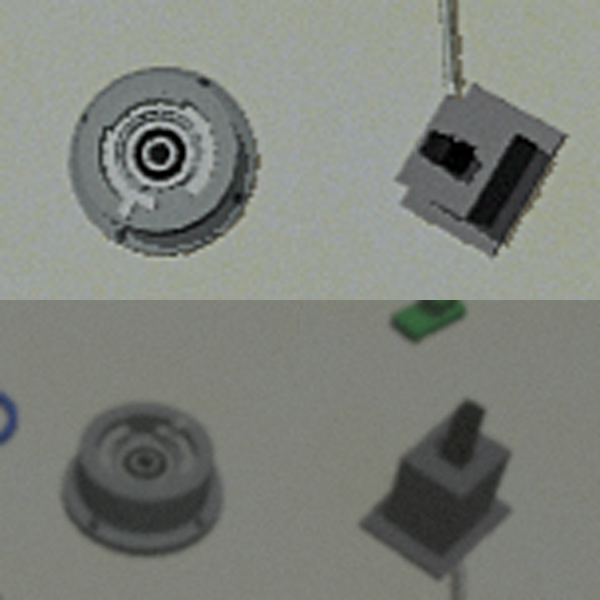

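```bash
cat >> h.py <<'E'
def ortho(n,img,c,z,half,s):
    # rows: +x up, cols: +y left ; s px/mm
    N=int(2*half*1000*s); v=(np.arange(N)+.5)/s/1000-half
    Y,X=np.meshgrid(c[1]-v,c[0]-v); P=np.stack([X,Y,np.full_like(X,z)],-1).reshape(-1,3)
    m=proj(n,P).astype(np.float32).reshape(N,N,2); return cv2.remap(img,m[...,0],m[...,1],cv2.INTER_CUBIC)
E
python3 - <<'E'
from h import *
A=np.mean([robot.grab_frame('top').astype(float) for _ in range(6)],0);B=np.mean([robot.grab_frame('scene').astype(float) for _ in range(6)],0)
np.savez('avg0.npz',A=A,B=B)
def st(x):
    lo,hi=np.percentile(x,1),np.percentile(x,99); return np.clip((x-lo)/(hi-lo)*255,0,255)
def lab(im,half,s):
    im=im.copy()
    for k in range(-int(half*1000)//10*10,int(half*1000)+1,10):
        p=int((k+half*1000)*s); im[p:p+1,:8]=(255,0,0); im[:8,p:p+1]=(255,0,0); 
        if k%20==0: im[p:p+1,::6]=(255,60,60); im[::6,p:p+1]=(255,60,60)
    return im
A=st(A);B=st(B)
c=(.515,.057);h=.045;s=300/90
save(np.vstack([np.hstack([lab(ortho(n,i.astype(np.float32),cc,z,h,s),h,s) for n,i in (('top',A),('scene',B))]) for cc,z in ((c,.05),((.52,.255),.07))]),'ort.png')
E
```

```text
[ WARN:0@3.147] global loadsave.cpp:1063 imwrite_ Unsupported depth image for selected encoder is fallbacked to CV_8U.
```

View pics/ort.png

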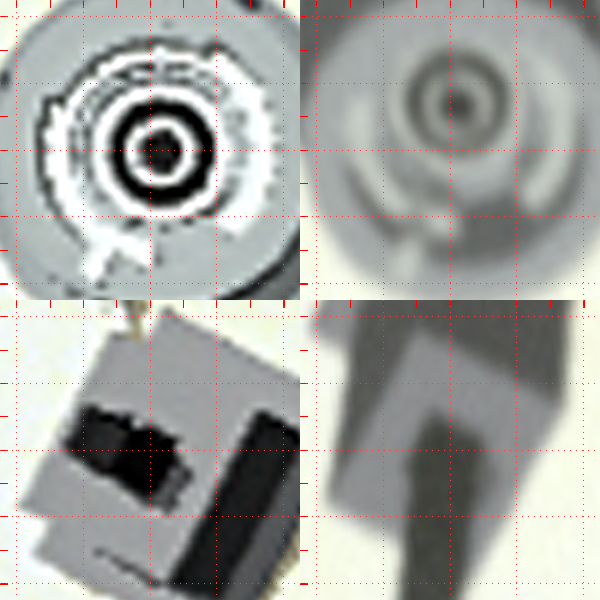

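```bash
cat > fit.py <<'E'
from h import *
from scipy.optimize import minimize
def cyl(c,r,z): a=np.linspace(0,2*np.pi,60); return np.c_[c[0]+r*np.cos(a),c[1]+r*np.sin(a),np.full(60,z)]
def rect(c,yaw,lx,ly,z):
    p=np.array([[1,1],[1,-1],[-1,-1],[-1,1]])*[lx/2,ly/2]; R=np.array([[np.cos(yaw),-np.sin(yaw)],[np.sin(yaw),np.cos(yaw)]])
    return np.c_[p@R.T+c,np.full(4,z)]
S=4
def hullmask(n,Ps,box):
    m=np.zeros(((box[3]-box[1])*S,(box[2]-box[0])*S),np.uint8)
    for P in Ps:
        h=cv2.convexHull(((proj(n,P)-box[:2]+.5)*S*16).astype(np.int32)); cv2.fillConvexPoly(m,h,1,shift=4)
    return cv2.resize(m.astype(np.float32),None,fx=1/S,fy=1/S,interpolation=cv2.INTER_AREA)
def fit(model,masks,x0,steps):
    bx={}
    for n,m in masks.items():
        ys,xs=np.where(m); bx[n]=[max(xs.min()-12,0),max(ys.min()-12,0),xs.max()+12,ys.max()+12]
    def cost(x):
        return sum(np.abs(hullmask(n,model(x),b)-masks[n][b[1]:b[3],b[0]:b[2]]).sum()/masks[n].sum() for n,b in bx.items())
    x0=np.array(x0,float); sim=np.vstack([x0]+[x0+np.eye(len(x0))[i]*steps[i] for i in range(len(x0))])
    r=minimize(cost,x0,method='Nelder-Mead',options=dict(initial_simplex=sim,xatol=1e-5,fatol=1e-5,maxiter=300)); return r.x,r.fun
E
python3 - <<'E'
from fit import *
np.set_printoptions(precision=4,suppress=True)
M={}
for t in ('housing','stand','pick','tray'):
    for c in ('top','scene'):
        r=robot.cut_out(t,c)
        r=[q for q in r if q['score']>.3]
        for q in r[:3]:
            ys,xs=np.where(q['region']); print(t,c,round(q['score'],2),xs.min(),xs.max(),ys.min(),ys.max(),len(xs))
        M[t+'_'+c]=r[0]['region'].astype(np.float32) if r else np.zeros((384,512),np.float32)
np.savez('masks.npz',**M)
g=lambda t,cs=('top','scene'):{c:M[t+'_'+c] for c in cs if M[t+'_'+c].sum()>0}
for cs in (('top','scene'),('top',),('scene',)):
    print(cs)
    print('housing',fit(lambda x:[np.vstack([cyl(x,.06,0),cyl(x,.06,x[2])]),np.vstack([cyl(x,.049,0),cyl(x,.049,.05)])],g('housing',cs),[.515,.056,.01],[.006,.006,.004]))
    print('tray',fit(lambda x:[np.vstack([rect(x[:2],x[2],.13,.13,0),rect(x[:2],x[2],.13,.13,.022)])],g('tray',cs),[.51,-.25,.2],[.006,.006,.1]))
    try: print('stand',fit(lambda x:[np.vstack([rect(x[:2],x[2],.09,.07,0),rect(x[:2],x[2],.09,.07,x[3])]),np.vstack([rect(x[:2],x[2],.06,.05,0),rect(x[:2],x[2],.06,.05,.07)]),np.vstack([rect(x[:2],x[2],.016,.016,0.06),rect(x[:2],x[2],.016,.016,.115)])],g('stand',cs),[.51,.24,-.5+1.57*0,.01],[.006,.006,.1,.004]))
    except Exception as e: print(e)
    try: print('pick',fit(lambda x:[np.vstack([rect(x[:2],x[2],.016,.016,0.07),rect(x[:2],x[2],.016,.016,.115)])],g('pick',cs),[.51,.24,-.5],[.006,.006,.1]))
    except Exception as e: print(e)
E
```

```text
housing top 0.81 196 241 217 263 1468
housing scene 0.87 274 322 165 211 1638
stand top 0.75 117 158 218 260 1021
stand top 0.73 204 232 225 251 226
stand top 0.41 195 242 217 264 1620
stand scene 0.74 274 322 166 210 1636
pick scene 0.48 383 394 178 198 174
tray top 0.84 308 371 212 273 2801
tray top 0.65 339 393 133 201 802
tray scene 0.57 157 215 143 183 2020
('top', 'scene')
housing (array([0.5157, 0.0529, 0.0096]), np.float64(0.354567289352417))
tray (array([ 0.5116, -0.2507,  0.2316]), np.float64(0.1179489940404892))
stand (array([ 0.518 ,  0.2597, -0.4942, -0.0028]), np.float64(1.1238981485366821))
pick (array([ 0.519 ,  0.2563, -0.6587]), np.float64(0.17492815852165222))
('top',)
housing (array([ 0.5177,  0.0559, -0.    ]), np.float64(0.19703678786754608))
tray (array([ 0.5119, -0.2486,  0.2367]), np.float64(0.023161370307207108))
stand (array([ 0.518 ,  0.2597, -0.4942, -0.0028]), np.float64(0.12389814108610153))
pick (array([ 0.51,  0.24, -0.5 ]), np.float64(0.0))
('scene',)
housing (array([0.5145, 0.0517, 0.0081]), np.float64(0.10370878875255585))
tray (array([ 0.5103, -0.2538,  0.2338]), np.float64(0.0424814373254776))
stand (array([ 0.51,  0.24, -0.5 ,  0.01]), np.float64(1.0))
time passes only in moves, steps and waits
```

```bash
cat > f2.py <<'E'
from fit import *
np.set_printoptions(precision=4,suppress=True)
d=np.load('avg0.npz'); I={'top':d['A'],'scene':d['B']}
def blob(n,P,z,r,k=None):
    g=I[n].mean(2); c=proj(n,[[*P,z]])[0].astype(int)
    w=g[c[1]-r:c[1]+r,c[0]-r:c[0]+r]; bg=np.percentile(w,92)
    t=k if k else .5*(bg+np.percentile(w,50)) 
    m=np.zeros(g.shape,np.uint8); m[c[1]-r:c[1]+r,c[0]-r:c[0]+r]=w<t
    nl,l,s,ct=cv2.connectedComponentsWithStats(m); i=1+np.argmin(np.hypot(*(ct[1:]-c).T)-.05*s[1:,4]); 
    o=(l==i).astype(np.uint8); cs,_=cv2.findContours(o,0,2); cv2.drawContours(o,cs,-1,1,-1); print(n,bg,t,o.sum()); return o.astype(np.float32)
H={'top':blob('top',(.515,.055),.02,32,),'scene':blob('scene',(.515,.055),.02,34)}
St={'top':blob('top',(.518,.258),.02,34),'scene':blob('scene',(.518,.258),.03,38)}
Pk={n:blob(n,(.519,.256),.092,14,30+25*(n=='x')) for n in ('top','scene')}
np.savez('m2.npz',Ht=H['top'],Hs=H['scene'],St=St['top'],Ss=St['scene'],Pt=Pk['top'],Ps=Pk['scene'])
hm=lambda x:[np.vstack([cyl(x,.06,0),cyl(x,.06,x[2])]),np.vstack([cyl(x,.049,0),cyl(x,.049,.05)])]
sm=lambda x:[np.vstack([rect(x[:2],x[2],.09,.07,0),rect(x[:2],x[2],.09,.07,x[3])]),np.vstack([rect(x[:2],x[2],.06,.05,0),rect(x[:2],x[2],.06,.05,.07)]),np.vstack([rect(x[:2],x[2],.016,.016,0.06),rect(x[:2],x[2],.016,.016,.115)])]
pm=lambda x:[np.vstack([rect(x[:2],x[2],.016,.016,0.07),rect(x[:2],x[2],.016,.016,.115)])]
for cs in (('top','scene'),('top',),('scene',)):
    s=lambda D:{c:D[c] for c in cs}
    print(cs,'H',fit(hm,s(H),[.515,.056,.01],[.006,.006,.004]))
    for y in (-.5,1.07): print('S',fit(sm,s(St),[.518,.258,y,.01],[.006,.006,.1,.004]))
    print('P',fit(pm,s(Pk),[.518,.256,-.5],[.006,.006,.1]))
E
python3 f2.py
```

```text
top 159.88888888888889 157.59722222222223 3654
scene 126.77777777777779 125.88888888888889 3332
top 158.72222222222223 157.0 3453
scene 126.05555555555556 125.30555555555556 4688
top 158.85333333333335 30 88Traceback (most recent call last):
  File "f2.py", line 13, in <module>
    Pk={n:blob(n,(.519,.256),.092,14,30+25*(n=='x')) for n in ('top','scene')}
          ~~~~^^^^^^^^^^^^^^^^^^^^^^^^^^^^^^^^^^^^^^
  File "f2.py", line 9, in blob
    nl,l,s,ct=cv2.connectedComponentsWithStats(m); i=1+np.argmin(np.hypot(*(ct[1:]-c).T)-.05*s[1:,4]);
                                                       ~~~~~~~~~^^^^^^^^^^^^^^^^^^^^^^^^^^^^^^^^^^^^^
    return _wrapfunc(a, 'argmin', axis=axis, out=out, **kwds)
    return bound(*args, **kwds)
ValueError: attempt to get argmin of an empty sequence
```

```bash
sed -i 's/t=k if k else .*/t=k if k else .88*bg/; s/^Pk=.*/Pk={"top":blob("top",(.519,.256),.092,14,30),"scene":np.load("masks.npz")["pick_scene"]}/' f2.py; python3 f2.py
```

```text
top 159.88888888888889 140.70222222222222 1824
scene 126.77777777777779 111.56444444444445 1836
top 158.72222222222223 139.67555555555558 1226
scene 126.05555555555556 110.92888888888889 1542
top 158.85333333333335 30 88
('top', 'scene') H (array([0.5159, 0.0533, 0.0132]), np.float64(0.07190662622451782))
S (array([ 0.5177,  0.2568, -0.4851,  0.0099]), np.float64(0.20171302556991577))
S (array([0.5249, 0.2562, 1.1904, 0.0039]), np.float64(0.559391975402832))
P (array([ 0.517 ,  0.2565, -0.4282]), np.float64(0.3101652264595032))
('top',) H (array([0.5151, 0.0543, 0.0155]), np.float64(0.02175849862396717))
S (array([ 0.5177,  0.2578, -0.4742,  0.0114]), np.float64(0.10262031108140945))Traceback (most recent call last):
  File "f2.py", line 21, in <module>
    for y in (-.5,1.07): print('S',fit(sm,s(St),[.518,.258,y,.01],[.006,.006,.1,.004]))
                                   ~~~^^^^^^^^^^^^^^^^^^^^^^^^^^^^^^^^^^^^^^^^^^^^^^^^
  File "fit.py", line 20, in fit
    r=minimize(cost,x0,method='Nelder-Mead',options=dict(initial_simplex=sim,xatol=1e-5,fatol=1e-5,maxiter=300)); return r.x,r.f
[... 410 characters left out ...]
nexpr>
    return sum(np.abs(hullmask(n,model(x),b)-masks[n][b[1]:b[3],b[0]:b[2]]).sum()/masks[n].sum() for n,b in bx.items())
                      ~~~~~~~~^^^^^^^^^^^^^^
  File "fit.py", line 11, in hullmask
    h=cv2.convexHull(((proj(n,P)-box[:2]+.5)*S*16).astype(np.int32)); cv2.fillConvexPoly(m,h,1,shift=4)
                       ~~~~^^^^^
  File "h.py", line 10, in proj
    K,d,R,t=cam(n); return cv2.projectPoints(np.array(P,float).reshape(-1,3),cv2.Rodrigues(R)[0],t,K,d)[0].reshape(-1,2)
            ~~~^^^
  File "h.py", line 4, in cam
    m=robot.camera_model(n); K=np.array([[m['fx'],0,m['cx']],[0,m['fy'],m['cy']],[0,0,1]],float)
ValueError: time passes only in moves, steps and waits
```

```bash
cat >> h.py <<'E'
_cam=cam; _cc={}
def cam(n):
    if n not in _cc: _cc[n]=_cam(n)
    return _cc[n]
from scipy.spatial.transform import Rotation as Ro
def down(psi,tilt=None):
    p=np.radians(psi); R=np.array([[np.cos(p),np.sin(p),0],[np.sin(p),-np.cos(p),0],[0,0,-1]])
    return R if tilt is None else Ro.from_rotvec(np.radians(tilt)).as_matrix()@R
def go(P,R):
    o=robot.observe(); R0=np.array(o['eef_rot']); d=R0.T@(np.array(P)-o['ee_pos'])*1000
    w=np.degrees(Ro.from_matrix(R0.T@R).as_rotvec()); print('t',round(o['time'],2),'row',np.round(d,1).tolist(),np.round(w,1).tolist())
E
python3 - <<'E'
from h import *
go([.5177,.257,.15],down(62.5)); print(np.round(down(157.4),3))
E
```

```text
t 1.8 row [-379.0, -238.6, 48.1] [-0.0, 0.0, 94.9]
[[-0.923  0.384  0.   ]
 [ 0.384  0.923  0.   ]
 [ 0.     0.    -1.   ]]
```

```bash
python3 -m pendant '[-379,-239,48,0,0,95,-379,-239,48,0,0,95,-379,-239,48,0,0,95,-379,-239,48,0,0,95,-379,-239,48,0,0,95,-379,-239,48,0,0,95,-379,-239,48,0,0,95,-379,-239,48,0,0,95,-379,-239,48,0,0,95,-379,-239,48,0,0,95,-379,-239,48,0,0,95]' 0.6
python3 - <<'E'
from h import *
print(robot.observe()['joints']);go([.5177,.257,.078],down(62.5))
E
```

```text
time: 3.18
ee_pos: [0.5173, 0.257, 0.1501]
eef_rot: [[0.46, 0.888, -0.0], [0.888, -0.46, 0.0], [0.0, -0.0, -1.0]]
ft_force: [-0.1, -0.1, 0.2]
finger_gap: 0.0512
grip_force: 0.0
[-1.00303604  0.35080994  0.53704572  1.90093188 -0.21837249  0.94748173
 -0.84198679]
t 3.17 row [0.2, 0.4, 72.1] [-0.0, -0.0, 0.1]
```

```bash
python3 -m pendant '[0,0,45,0,0,0,0,0,72,0,0,0,0,0,72,0,0,0]'; python3 -m pendant '[0,0,0,0,0,0,0,0,0,0,0,0,0,0,0,0,0,0,0,0,0,0,0,0,0,0,0,0,0,0]' 0 60
```

```text
time: 3.55
ee_pos: [0.5164, 0.2562, 0.0767]
eef_rot: [[0.461, 0.887, -0.003], [0.887, -0.461, -0.002], [-0.003, -0.001, -1.0]]
ft_force: [0.2, 0.1, -0.8]
finger_gap: 0.0515
grip_force: 0.0
time: 4.18
ee_pos: [0.5183, 0.2572, 0.0795]
eef_rot: [[0.463, 0.886, 0.002], [0.886, -0.463, 0.002], [0.002, 0.001, -1.0]]
ft_force: [-0.6, -0.5, 7.2]
finger_gap: 0.0122
grip_force: 58.6
```

```bash
python3 -m pendant '[0,0,-30,0,0,0,0,0,-80,0,0,0,0,0,-80,0,0,0,0,0,-80,0,0,0]'
python3 - <<'E'
from h import *
a=np.mean([robot.grab_frame('top').astype(float) for _ in range(2)],0);b=np.mean([robot.grab_frame('scene').astype(float) for _ in range(2)],0)
P=[.518,.257,.11]
ims=[]
for n,i in (('top',a),('scene',b)):
    c=proj(n,[P])[0].astype(int);print(n,c-35); x=i[c[1]-35:c[1]+35,c[0]-35:c[0]+35]; ims.append(cv2.resize(np.clip(x*1.5,0,255).astype(np.uint8),(390,390),interpolation=cv2.INTER_CUBIC))
save(np.hstack(ims),'lift.png')
for n in ('top','scene'): print(n,[(np.round(q['centre'],3),q['score']) for q in robot.recognise('pick_tip',n)[:2]])
E
```

```text
time: 4.68
ee_pos: [0.5173, 0.2569, 0.1583]
eef_rot: [[0.463, 0.886, 0.0], [0.886, -0.463, 0.001], [0.001, -0.0, -1.0]]
ft_force: [0.3, 0.9, -1.1]
finger_gap: 0.012
grip_force: 58.6
top [ 93 197]
scene [355 146]
top [(array([0.516, 0.255, 0.167]), 0.64)]
scene []
```

View pics/lift.png

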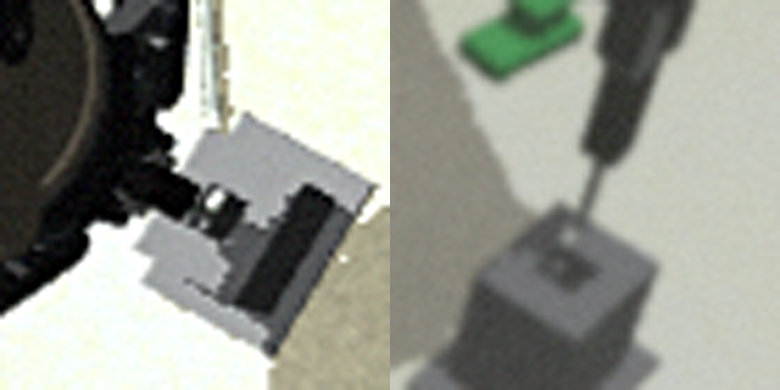

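Run:
```python
from h import *
o=np.array([.5175,.2567,.1388])
for n,off in (('top',[93,197]),('scene',[355,146])):
    for y in (-27.5,152.5):
        d=np.array([np.cos(np.radians(y)),np.sin(np.radians(y)),0])
        P=[o,o-[0,0,.0465],o-[0,0,.0465]+d*.01,o-[0,0,.05]-d*.0025]
        print(n,y,np.round((proj(n,P)-off+.5)*5.57+([390,0] if n=='scene' else [0,0])).tolist())
```

```text
top -27.5 [[179.0, 194.0], [210.0, 209.0], [222.0, 188.0], [209.0, 215.0]]
top 152.5 [[179.0, 194.0], [210.0, 209.0], [198.0, 230.0], [215.0, 205.0]]
scene -27.5 [[608.0, 151.0], [581.0, 232.0], [567.0, 245.0], [582.0, 235.0]]
scene 152.5 [[608.0, 151.0], [581.0, 232.0], [595.0, 219.0], [575.0, 241.0]]
```

Run:
```python
from h import *
d=np.load('avg0.npz'); I={'top':d['A'],'scene':d['B']}
C=np.array([.5155,.054])
for n in ('top','scene'):
  for z,rs in ((.042,(.029,.033)),(.05,(.033,.036,.038))):
    for r in rs:
        a=np.arange(130,250,4); P=np.c_[C[0]+r*np.cos(np.radians(a)),C[1]+r*np.sin(np.radians(a)),np.full(len(a),z)]
        m=proj(n,P).astype(np.float32)[None]; v=cv2.remap(I[n].mean(2).astype(np.float32),m[...,0],m[...,1],1)[0]
        print(n,z,r,' '.join(f'{x}:{int(y)}' for x,y in zip(a,v)))
```

```text
top 0.042 0.029 130:163 134:158 138:147 142:155 146:164 150:160 154:167 158:165 162:162 166:162 170:169 174:145 178:111 182:116 186:122 190:122 194:122 198:123 202:122 206:123 210:120 214:123 218:140 222:161 226:165 230:165 234:163 238:163 242:161 246:160
top 0.042 0.033 130:156 134:157 138:156 142:158 146:160 150:163 154:141 158:133 162:145 166:150 170:161 174:150 178:85 182:107 186:120 190:119 194:121 198:122 202:124 206:123 210:121 214:117 218:108 222:144 226:156 230:157 234:156 238:156 242:157 246:154
top 0.05 0.033 130:157 134:152 138:156 142:159 146:159 150:162 154:156 158:136 162:150 166:155 170:159 174:170 178:95 182:105 186:118 190:120 194:120 198:122 202:123 206:122 210:120 214:117 218:114 222:152 226:161 230:162 234:160 238:160 242:160 246:163
top 0.05 0.036 130:98 134:93 138:112 142:123 146:147 150:164 154:149 158:107 162:110 166:123 170:118 174:129 178:113 182:116 186:121 190:123 194:122 198:121 202:123 206:122 210:123 214:120 218:119 222:128 226:134 230:132 234:134 238:134 242:136 246:113
top 0.05 0.038 130:104 134:111 138:109 142:111 146:145 150:163 154:137 158:101 162
[... 609 characters left out ...]
38:97 242:97 246:98
scene 0.05 0.033 130:66 134:63 138:64 142:64 146:74 150:83 154:89 158:86 162:76 166:67 170:63 174:63 178:62 182:62 186:60 190:61 194:61 198:60 202:59 206:59 210:59 214:59 218:60 222:61 226:63 230:66 234:67 238:65 242:70 246:70
scene 0.05 0.036 130:78 134:78 138:77 142:78 146:81 150:90 154:97 158:94 162:85 166:78 170:74 174:73 178:74 182:73 186:72 190:72 194:71 198:70 202:69 206:69 210:69 214:69 218:70 222:70 226:70 230:70 234:68 238:68 242:65 246:66
scene 0.05 0.038 130:85 134:84 138:85 142:84 146:87 150:93 154:99 158:97 162:89 166:84 170:81 174:81 178:82 182:80 186:79 190:79 194:79 198:78 202:79 206:77 210:77 214:77 218:78 222:80 226:78 230:78 234:76 238:75 242:74 246:73
```

Run:
```python
from h import *
go([.4883,.0409,.155],down(184))
```

```text
t 4.97 row [-204.4, 74.3, 2.7] [-0.1, 0.0, -121.6]
```

```bash
python3 -m pendant '[-204,74,3,0,0,-122,-204,74,3,0,0,-122,-204,74,3,0,0,-122,-204,74,3,0,0,-122,-204,74,3,0,0,-122,-204,74,3,0,0,-122,-204,74,3,0,0,-122,-204,74,3,0,0,-122,-204,74,3,0,0,-122,-204,74,3,0,0,-122,-204,74,3,0,0,-122,-204,74,3,0,0,-122,-204,74,3,0,0,-122,-204,74,3,0,0,-122]'
python3 - <<'E'
from h import *
go([.4883,.0409,.123],down(184))
E
```

```text
time: 6.72
ee_pos: [0.4884, 0.0415, 0.155]
eef_rot: [[-0.997, -0.074, -0.0], [-0.074, 0.997, -0.0], [0.0, -0.0, -1.0]]
ft_force: [0.2, -0.0, -0.1]
finger_gap: 0.0121
grip_force: 58.7
t 6.72 row [0.2, -0.6, 32.0] [-0.0, -0.0, 0.3]
```

```bash
python3 -m pendant '[0,-0.5,20,0,0,0,0,-0.5,31,0,0,0,0,-0.5,31,0,0,0]'
python3 - <<'E'
from h import *
a=np.mean([robot.grab_frame('top').astype(float) for _ in range(3)],0);b=np.mean([robot.grab_frame('scene').astype(float) for _ in range(3)],0)
ims=[]
for n,i in (('top',a),('scene',b)):
    c=proj(n,[[.505,.05,.05]])[0].astype(int);print(n,c-28); x=i[c[1]-28:c[1]+28,c[0]-28:c[0]+28]; ims.append(cv2.resize(np.clip(x*1.5,0,255).astype(np.uint8),(392,392),interpolation=cv2.INTER_CUBIC))
    o=np.array([.4883,.0409,.124-.0195]); d=np.array([np.cos(np.radians(94)),np.sin(np.radians(94)),0])
    print(np.round((proj(n,[o,o-[0,0,.0465],o-[0,0,.0465]+d*.01])-(c-28)+.5)*7).tolist())
save(np.hstack(ims),'over.png')
E
```

```text
time: 7.1
ee_pos: [0.488, 0.041, 0.1235]
eef_rot: [[-0.997, -0.076, -0.002], [-0.076, 0.997, -0.001], [0.002, -0.0, -1.0]]
ft_force: [-0.7, 0.1, -0.3]
finger_gap: 0.0121
grip_force: 58.7
top [191 214]
[[216.0, 235.0], [225.0, 248.0], [196.0, 250.0]]
scene [271 148]
[[201.0, 49.0], [192.0, 146.0], [220.0, 151.0]]
```

View pics/over.png

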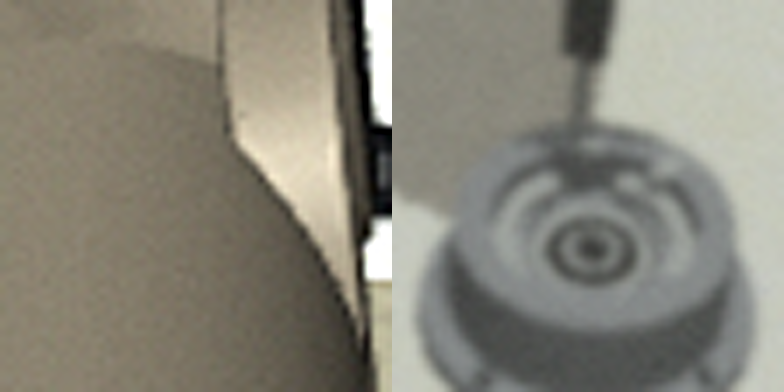

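```bash
python3 -m pendant '[0,0,8,0,0,0,0,0,15,0,0,0,0,0,20,0,0,0,0,0,20,0,0,0]'; python3 -m pendant '[0,0,1,0,0,0,0,0,2,0,0,0]';  python3 -m pendant '[0,0,1,0,0,0,0,0,1,0,0,0]'
```

```text
time: 7.9
ee_pos: [0.4882, 0.041, 0.1036]
eef_rot: [[-0.997, -0.076, -0.001], [-0.076, 0.997, -0.0], [0.001, -0.0, -1.0]]
ft_force: [-0.1, 0.3, -1.3]
finger_gap: 0.0123
grip_force: 58.7
time: 8.15
ee_pos: [0.4887, 0.0411, 0.1022]
eef_rot: [[-0.997, -0.076, 0.0], [-0.076, 0.997, 0.0], [-0.0, 0.0, -1.0]]
ft_force: [0.2, -0.6, -0.5]
finger_gap: 0.0122
grip_force: 58.7
time: 8.4
ee_pos: [0.4885, 0.0411, 0.1011]
eef_rot: [[-0.997, -0.076, -0.0], [-0.076, 0.997, -0.0], [0.0, -0.0, -1.0]]
ft_force: [0.4, 0.2, -0.6]
finger_gap: 0.012
grip_force: 58.7
```

```bash
python3 -m pendant '[0,0,1,0,0,0,0,0,1,0,0,0]';  python3 -m pendant '[0,0,1,0,0,0,0,0,1,0,0,0]';python3 -m pendant '[0,0,1,0,0,0,0,0,1,0,0,0]'
```

```text
time: 8.65
ee_pos: [0.4885, 0.0411, 0.1001]
eef_rot: [[-0.997, -0.076, -0.0], [-0.076, 0.997, -0.0], [0.0, -0.0, -1.0]]
ft_force: [0.5, -0.7, -0.4]
finger_gap: 0.0121
grip_force: 58.7
time: 8.9
ee_pos: [0.4885, 0.041, 0.099]
eef_rot: [[-0.997, -0.076, -0.0], [-0.076, 0.997, -0.0], [0.0, -0.0, -1.0]]
ft_force: [0.0, -0.2, -0.4]
finger_gap: 0.0125
grip_force: 58.7
time: 9.15
ee_pos: [0.4892, 0.0412, 0.0985]
eef_rot: [[-0.997, -0.076, 0.001], [-0.076, 0.997, 0.0], [-0.001, 0.0, -1.0]]
ft_force: [-0.1, -0.7, 5.9]
finger_gap: 0.0124
grip_force: 59.8
```

```bash
python3 -m pendant '[0,0,-2,0,0,0,0,0,-2,0,0,0,1,4,-2,0,0,0,2,7,-2,0,0,0,2.6,10.4,-2,0,0,0,2.6,10.4,-2,0,0,0]'
```

```text
time: 9.9
ee_pos: [0.4851, 0.0516, 0.1001]
eef_rot: [[-0.997, -0.077, -0.0], [-0.077, 0.997, 0.0], [0.0, 0.0, -1.0]]
ft_force: [0.4, 0.1, -0.4]
finger_gap: 0.0125
grip_force: 58.7
```

```bash
python3 -m pendant '[0,0,-3,0,0,0,0,0,-6,0,0,0,0,0,-8,0,0,0,0,0,-8,0,0,0]'; python3 -m pendant '[0,0,-2,0,0,0,0,0,-4,0,0,0,0,0,-4,0,0,0]'
```

```text
time: 10.4
ee_pos: [0.4852, 0.0512, 0.1082]
eef_rot: [[-0.997, -0.076, 0.0], [-0.076, 0.997, 0.0], [-0.0, 0.0, -1.0]]
ft_force: [0.0, -0.7, -2.1]
finger_gap: 0.0123
grip_force: 59.0
time: 10.78
ee_pos: [0.4855, 0.0513, 0.1124]
eef_rot: [[-0.997, -0.076, 0.001], [-0.076, 0.997, 0.0], [-0.001, 0.0, -1.0]]
ft_force: [0.8, -0.3, -1.1]
finger_gap: 0.0124
grip_force: 59.7
```

```bash
python3 -m pendant '[0,0,-2,0,0,0,0,0,-3,0,0,0,0,0,-3,0,0,0]'; python3 -m pendant '[0,0,-1.5,0,0,0,0,0,-3,0,0,0,0,0,-3,0,0,0]'
python3 - <<'E'
from h import *
b=np.mean([robot.grab_frame('scene').astype(float) for _ in range(3)],0)
c=proj('scene',[[.505,.05,.05]])[0].astype(int); x=b[c[1]-28:c[1]+28,c[0]-28:c[0]+28]
save(cv2.resize(np.clip(x*1.6,0,255).astype(np.uint8),(560,560),interpolation=cv2.INTER_CUBIC),'up1.png')
E
```

```text
time: 11.15
ee_pos: [0.4852, 0.0513, 0.1152]
eef_rot: [[-0.997, -0.076, 0.0], [-0.076, 0.997, 0.0], [-0.0, 0.0, -1.0]]
ft_force: [0.4, 0.5, -1.5]
finger_gap: 0.0123
grip_force: 59.5
time: 11.52
ee_pos: [0.4853, 0.0513, 0.1182]
eef_rot: [[-0.997, -0.076, 0.0], [-0.076, 0.997, 0.0], [-0.0, 0.0, -1.0]]
ft_force: [-0.7, -0.1, -2.6]
finger_gap: 0.0117
grip_force: 59.4
```

View pics/up1.png

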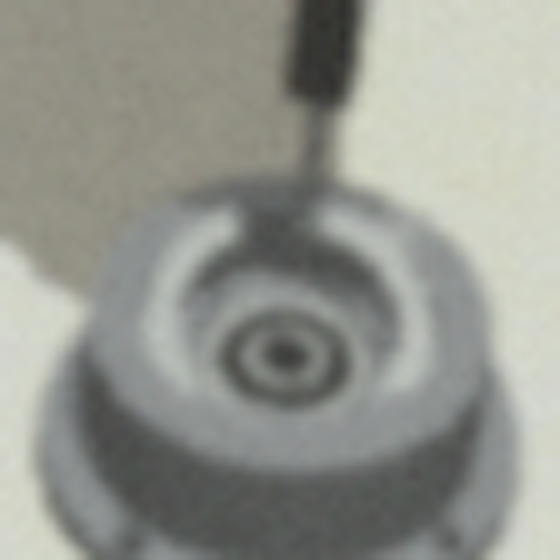

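```bash
python3 -m pendant '[0,0,-1.5,0,0,0,0,0,-3,0,0,0,0,0,-3,0,0,0]'; python3 -m pendant '[0,0,2,0,0,0,0,0,4,0,0,0,0,0,4,0,0,0]'; python3 -m pendant '[0,0,2,0,0,0,0,0,4,0,0,0,0,0,4,0,0,0]'
```

```text
time: 12.05
ee_pos: [0.4851, 0.0513, 0.1211]
eef_rot: [[-0.997, -0.076, -0.0], [-0.076, 0.997, 0.0], [0.0, 0.0, -1.0]]
ft_force: [0.0, 0.7, -4.5]
finger_gap: 0.0123
grip_force: 58.9
time: 12.42
ee_pos: [0.4852, 0.0512, 0.117]
eef_rot: [[-0.997, -0.076, -0.0], [-0.076, 0.997, -0.0], [0.0, -0.0, -1.0]]
ft_force: [-0.5, 0.1, -1.1]
finger_gap: 0.0123
grip_force: 59.7
time: 12.8
ee_pos: [0.485, 0.0512, 0.1129]
eef_rot: [[-0.997, -0.076, -0.0], [-0.076, 0.997, -0.0], [0.0, -0.0, -1.0]]
ft_force: [-0.6, 0.3, -0.7]
finger_gap: 0.0122
grip_force: 59.7
```

Run:
```python
from h import *
b=np.mean([robot.grab_frame('scene').astype(float) for _ in range(3)],0)
c=proj('scene',[[.505,.05,.05]])[0].astype(int); x=b[c[1]-28:c[1]+28,c[0]-28:c[0]+28]
save(cv2.resize(np.clip(x*1.6,0,255).astype(np.uint8),(560,560),interpolation=cv2.INTER_CUBIC),'up2.png')
```

```text
(no output)
```

View pics/up2.png

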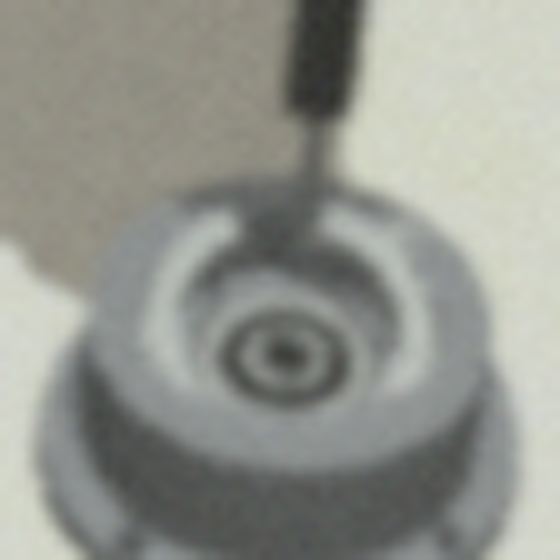

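```bash
python3 -m pendant '[-1,-4,0,0,0,0,-2.6,-10.5,0,0,0,0,-2.6,-10.5,0,0,0,0,-2.6,-10.5,-20,0,0,0,-2.6,-10.5,-45,0,0,0,-2.6,-10.5,-45,0,0,0]'
python3 - <<'E'
from h import *
b=np.mean([robot.grab_frame('scene').astype(float) for _ in range(3)],0)
c=proj('scene',[[.505,.05,.05]])[0].astype(int); x=b[c[1]-28:c[1]+28,c[0]-28:c[0]+28]
save(cv2.resize(np.clip(x*1.6,0,255).astype(np.uint8),(560,560),interpolation=cv2.INTER_CUBIC),'up3.png')
go([.5173,.2571,.1583],down(62.5))
E
```

```text
time: 13.7
ee_pos: [0.4895, 0.0412, 0.1596]
eef_rot: [[-0.997, -0.076, 0.003], [-0.076, 0.997, 0.001], [-0.003, 0.001, -1.0]]
ft_force: [0.3, 0.5, -0.8]
finger_gap: 0.0122
grip_force: 59.7
t 13.85 row [-45.5, 213.3, -0.8] [-0.0, -0.0, 121.9]
```

View pics/up3.png

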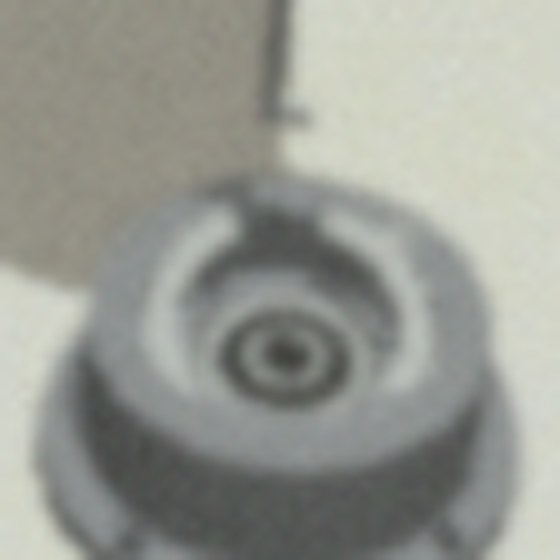

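```bash
python3 -m pendant '[-45,213,-1,0,0,122,-45,213,-1,0,0,122,-45,213,-1,0,0,122,-45,213,-1,0,0,122,-45,213,-1,0,0,122,-45,213,-1,0,0,122,-45,213,-1,0,0,122,-45,213,-1,0,0,122,-45,213,-1,0,0,122,-45,213,-1,0,0,122,-45,213,-1,0,0,122,-45,213,-1,0,0,122,-45,213,-1,0,0,122,-45,213,-1,0,0,122]'
python3 - <<'E'
from h import *
go([.5175,.2570,.083],down(62.4))
E
```

```text
time: 15.6
ee_pos: [0.517, 0.2567, 0.1586]
eef_rot: [[0.461, 0.887, -0.001], [0.887, -0.461, -0.001], [-0.001, -0.0, -1.0]]
ft_force: [0.6, -0.4, -1.1]
finger_gap: 0.0124
grip_force: 59.7
t 15.6 row [0.6, 0.4, 75.6] [-0.0, 0.0, 0.1]
```

```bash
python3 -m pendant '[0.5,0.3,15,0,0,0,0.5,0.3,35,0,0,0,0.5,0.3,55,0,0,0,0.5,0.3,68,0,0,0,0.5,0.3,75,0,0,0,0.5,0.3,75,0,0,0]'; python3 -m pendant '[0,0,1.5,0,0,0,0,0,3,0,0,0,0,0,4,0,0,0,0,0,4,0,0,0]'
```

```text
time: 16.35
ee_pos: [0.5176, 0.2569, 0.0838]
eef_rot: [[0.464, 0.886, -0.0], [0.886, -0.464, -0.0], [-0.001, -0.0, -1.0]]
ft_force: [-1.1, 0.2, -0.4]
finger_gap: 0.0122
grip_force: 59.7
time: 16.85
ee_pos: [0.5176, 0.2571, 0.0801]
eef_rot: [[0.464, 0.886, -0.0], [0.886, -0.464, 0.0], [0.0, -0.0, -1.0]]
ft_force: [0.4, -0.6, -0.6]
finger_gap: 0.0122
grip_force: 59.7
```

```bash
python3 -m pendant '[0,0,0,0,0,0,0,0,0,0,0,0,0,0,0,0,0,0]' 0.5; python3 -m pendant '[0,0,-40,0,0,0,0,0,-85,0,0,0,0,0,-85,0,0,0]'
python3 - <<'E'
from h import *
A=np.mean([robot.grab_frame('top').astype(float) for _ in range(6)],0);B=np.mean([robot.grab_frame('scene').astype(float) for _ in range(6)],0)
np.savez('avg1.npz',A=A,B=B)
def st(x): return np.clip(x*(250/np.percentile(x,98)),0,255).astype(np.float32)
d=np.load('avg0.npz')
C=(.5155,.054);h=.045;s=400/90
R=[]
for z in (.05,):
    for n,i in (('top',A),('scene',B)):
        o=ortho(n,i.astype(np.float32),C,z,h,s); o=st(o); N=o.shape[0]
        for r,a0 in ((36,None),):
            cv2.circle(o,(N//2,N//2),int(36*s),(255,0,0),1)
        for a in (153,199,169,235):
            p=lambda r:(int(N/2-r*s*np.sin(np.radians(a))),int(N/2-r*s*np.cos(np.radians(a))))
            cv2.line(o,p(36),p(40),(0,255,0),1)
        R.append(o)
save(np.hstack(R),'held.png')
for c in ('top','scene'):
    for n in ('pick','ring','ring_end'): print(c,n,[(np.round(x['centre'],4).tolist(),round(x['score'],2)) for x in robot.recognise(n,c)][:4])
print(robot.observe()['time'])
E
```

```text
time: 17.23
ee_pos: [0.5177, 0.2571, 0.0802]
eef_rot: [[0.464, 0.886, 0.0], [0.886, -0.464, 0.0], [0.0, -0.0, -1.0]]
ft_force: [0.2, 0.3, -0.0]
finger_gap: 0.0428
grip_force: 0.0
time: 17.6
ee_pos: [0.5193, 0.2578, 0.1682]
eef_rot: [[0.464, 0.886, 0.004], [0.886, -0.464, 0.003], [0.005, 0.002, -1.0]]
ft_force: [-1.2, -0.8, -0.4]
finger_gap: 0.0427
grip_force: 0.0
top pick [([0.5164, 0.2508, 0.1139], 0.56)]
top ring [([0.5965, -0.089, 0.0061], 0.7), ([0.5171, 0.058, 0.0488], 0.61), ([0.4871, -0.0923, 0.0085], 0.55), ([0.6762, -0.0191, 0.0064], 0.49)]
top ring_end [([0.5189, 0.0597, 0.0488], 0.76), ([0.5948, -0.0889, -0.0007], 0.61), ([0.6768, -0.0199, -0.0013], 0.53), ([0.4837, -0.0892, 0.0045], 0.5)]
scene pick [([0.5206, 0.2555, 0.0942], 0.72)]
scene ring [([0.4936, -0.0853, 0.0078], 0.76), ([0.5053, 0.0579, 0.0542], 0.73), ([0.6035, -0.0925, 0.0047], 0.66), ([0.6815, -0.0218, 0.0056], 0.51)]
scene ring_end [([0.5972, -0.0914, 0.0057], 0.8), ([0.5098, 0.0588, 0.0567], 0.64), ([0.6895, -0.0219, 0.0062], 0.57)]
18.5[ WARN:0@4.419] global loadsave.cpp:1063 imwrite_ Unsupported depth image for selected encoder is fallbacked to CV_8U.
```

View pics/held.png

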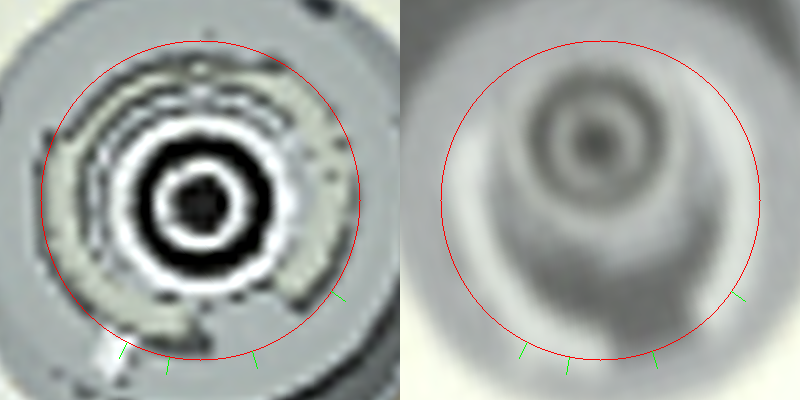

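Run:
```python
from h import *
d=np.load('avg1.npz'); I={'top':d['A'],'scene':d['B']}
C=np.array([.5155,.054])
for n in ('top','scene'):
  g=I[n].mean(2).astype(np.float32); y=(I[n][...,0]-I[n][...,2]).astype(np.float32)
  for a in (150,161,170,230,240):
    r=np.arange(20,45,1.5)/1000; P=np.c_[C[0]+r*np.cos(np.radians(a)),C[1]+r*np.sin(np.radians(a)),np.full(len(r),.056)]
    m=proj(n,P).astype(np.float32)[None]; f=lambda q:cv2.remap(q,m[...,0],m[...,1],1)[0]
    print(n,a,' '.join(f'{x*1000:.0f}:{int(v)}/{int(w)}' for x,v,w in zip(r,f(g),f(y))))
```

```text
top 150 20:175/-5 22:160/-6 23:139/-6 24:132/-4 26:136/0 28:139/1 29:139/2 30:134/2 32:123/2 34:103/0 35:114/-3 36:163/-5 38:174/-4 40:171/-2 41:168/-4 42:168/-4 44:150/-3
top 161 20:173/-6 22:162/-6 23:97/-3 24:88/0 26:136/1 28:143/1 29:142/2 30:139/2 32:120/1 34:80/-1 35:86/-4 36:106/-6 38:114/-5 40:114/-4 41:122/-5 42:124/-5 44:117/-6
top 170 20:173/-6 22:153/-5 23:110/-3 24:126/0 26:138/1 28:139/2 29:140/2 30:132/1 32:93/1 34:70/-1 35:67/-5 36:106/-5 38:134/-5 40:133/-5 41:131/-5 42:128/-4 44:130/-6
top 230 20:151/-4 22:162/-5 23:124/-4 24:113/0 26:134/1 28:145/2 29:143/2 30:141/3 32:97/1 34:65/-1 35:79/-3 36:110/-5 38:130/-6 40:131/-5 41:129/-6 42:128/-6 44:129/-6
top 240 20:177/-6 22:165/-6 23:130/-4 24:117/-2 26:130/0 28:139/1 29:140/2 30:137/2 32:114/1 34:79/0 35:68/-3 36:102/-5 38:128/-5 40:130/-5 41:129/-6 42:128/-5 44:129/-5
scene 150 20:65/0 22:77/0 23:90/1 24:102/0 26:110/0 28:115/0 29:116/0 30:114/0 32:112/0 34:110/0 35:107/0 36:105/0 38:103/0 40:103/0 41:105/1 42:111/2 44:117/3
scene 161 20:64/0 22:75/0 23:87/0 24:99/0 26:106/0 28:112/0 29:113/0 30:111/0 32:107/0 34:103/-1 35:99/0 36:97/0 38:98/0 40:101/0 41:106/1 42:113/3 44:120/4
scene 170 20:64/0 22:72/0 23:83/0 24:95/0 26:105/0 28:110/0 29:112/0 30:111/0 32:107/0 34:103/0 35:99/0 36:97/0 38:97/0 40:100/0 41:105/1 42:112/3 44:119/6
scene 230 20:59/0 22:62/0 23:66/0 24:75/0 26:86/0 28:97/0 29:105/0 30:113/0 32:112/0 34:109/0 35:107/0 36:103/-1 38:99/-1 40:97/-1 41:99/0 42:103/1 44:108/2
scene 240 20:61/0 22:62/0 23:70/0 24:81/0 26:93/0 28:103/0 29:112/0 30:115/0 32:114/0 34:110/0 35:104/-1 36:100/-1 38:98/-1 40:96/-1 41:96/0 42:99/0 44:105/2
```

```bash
cat > grip.py <<'E'
from h import *
C=np.array([.5155,.054,0]); yh=np.array([np.cos(np.radians(109)),np.sin(np.radians(109)),0]); xh=np.array([np.cos(np.radians(19)),np.sin(np.radians(19)),0])
def pose(t=14,draw=0,delta=.0003,up=0,xs=.002):
    Rt=Ro.from_rotvec(np.radians(t)*yh).as_matrix(); n=Rt[:,2]
    E=C+xh*(xs+.035*np.cos(np.radians(14)))+[0,0,.037]   # far lower edge contact
    a=np.radians(161); u=Rt@np.array([np.cos(a),np.sin(a),0]); xr=Rt@xh
    P=E-xr*.035+u*.031+n*delta-xr*draw+[0,0,up]
    return P,down(71,t*yh)
E
python3 - <<'E'
from grip import *
P,R=pose(); print(P,R); go(P-.06*R[:,2],R)
E
```

```text
[0.48883468 0.06500362 0.0516681 ] [[ 0.30827672  0.92338655 -0.22874165]
 [ 0.93956466 -0.33318882 -0.07876207]
 [-0.14894199 -0.19063706 -0.97029573]]
t 18.5 row [-173.0, 73.5, 55.2] [10.4, -9.4, -8.6]
```

```bash
python3 -m pendant '[-58,25,0,2,-2,-2,-173,73.5,55,10.4,-9.4,-8.6,-173,73.5,55,10.4,-9.4,-8.6,-173,73.5,55,10.4,-9.4,-8.6,-173,73.5,55,10.4,-9.4,-8.6,-173,73.5,55,10.4,-9.4,-8.6]' 0.35
python3 - <<'E'
from grip import *
P,R=pose(); go(P,R)
E
```

```text
time: 19.25
ee_pos: [0.5029, 0.0714, 0.1106]
eef_rot: [[0.307, 0.924, -0.228], [0.94, -0.331, -0.077], [-0.147, -0.191, -0.971]]
ft_force: [-0.6, 0.4, 0.3]
finger_gap: 0.0298
grip_force: 0.0
t 19.25 row [-1.7, 0.3, 60.9] [0.0, -0.1, 0.1]
```

```bash
python3 -m pendant '[-1,0.3,30,0,0,0,-1,0.3,52,0,0,0,-1,0.3,57,0,0,0,-1,0.3,57,0,0,0]'
python3 - <<'E'
from grip import *
P,R=pose(); go(P,R)
E
```

```text
time: 19.75
ee_pos: [0.4899, 0.0651, 0.0555]
eef_rot: [[0.307, 0.924, -0.228], [0.94, -0.332, -0.078], [-0.148, -0.191, -0.97]]
ft_force: [0.0, -0.7, 0.1]
finger_gap: 0.0298
grip_force: 0.0
t 19.75 row [0.1, -0.2, 3.9] [0.0, -0.1, 0.1]
```

Final descent, then close.

```bash
python3 -m pendant '[0,0,2,0,0,0,0,0,3.8,0,0,0,0,0,3.8,0,0,0]'; python3 -m pendant '[0,0,0,0,0,0,0,0,0,0,0,0,0,0,0,0,0,0,0,0,0,0,0,0]' 0 40
python3 - <<'E'
from grip import *
P,R=pose(); go(P,R)
b=np.mean([robot.grab_frame('scene').astype(float) for _ in range(3)],0)
c=proj('scene',[[.505,.05,.05]])[0].astype(int); x=b[c[1]-30:c[1]+26,c[0]-28:c[0]+28]
save(cv2.resize(np.clip(x*1.6,0,255).astype(np.uint8),(560,560),interpolation=cv2.INTER_CUBIC),'gr.png')
E
```

```text
time: 20.12
ee_pos: [0.4887, 0.064, 0.0513]
eef_rot: [[0.308, 0.923, -0.229], [0.94, -0.333, -0.078], [-0.148, -0.191, -0.97]]
ft_force: [-0.7, -0.3, -0.1]
finger_gap: 0.0297
grip_force: 0.0
time: 20.62
ee_pos: [0.4886, 0.0639, 0.0512]
eef_rot: [[0.308, 0.923, -0.229], [0.94, -0.333, -0.078], [-0.148, -0.191, -0.97]]
ft_force: [0.7, 0.4, -0.1]
finger_gap: 0.0001
grip_force: 0.0
t 20.62 row [1.0, -0.2, -0.6] [-0.0, -0.0, 0.0]
```

```bash
python3 -m pendant '[0,0,0,0,0,0,0,0,0,0,0,0,0,0,0,0,0,0]' 0.35; python3 -m pendant '[0,0,-50,0,0,0,0,0,-100,0,0,0,0,0,-100,0,0,0]'
python3 - <<'E'
from h import *
B=np.mean([robot.grab_frame('scene').astype(float) for _ in range(5)],0); np.save('B2.npy',B)
d=np.load('avg1.npz')['B']; d0=np.load('avg0.npz')['B']
c=proj('scene',[[.5155,.054,.05]])[0].astype(int);print(c)
w=lambda q:q.mean(2)[c[1]-18:c[1]+8,c[0]-18:c[0]+19]
print('d(now-held)'); print((w(B)-w(d)).astype(int)[::2,::1]); print('rms held',np.abs(w(B)-w(d)).mean(),'rms init',np.abs(w(B)-w(d0)).mean(), 'held-init',np.abs(w(d)-w(d0)).mean())
E
```

```text
time: 21.15
ee_pos: [0.4886, 0.0639, 0.0512]
eef_rot: [[0.308, 0.923, -0.229], [0.94, -0.333, -0.078], [-0.148, -0.191, -0.97]]
ft_force: [0.1, 0.1, 0.0]
finger_gap: 0.0298
grip_force: 0.0
time: 21.52
ee_pos: [0.5139, 0.0722, 0.1512]
eef_rot: [[0.309, 0.924, -0.224], [0.94, -0.332, -0.076], [-0.145, -0.187, -0.972]]
ft_force: [-1.2, 0.4, -0.8]
finger_gap: 0.0296
grip_force: 0.0
[300 179]
d(now-held)
[[-45 -45 -45 -44 -45 -44 -44 -44 -41 -44 -45 -44 -44 -45 -45 -46 -45 -46
  -46 -45 -44 -46 -45 -45 -46 -45 -45 -43 -44 -43 -45 -43 -43 -35 -17  -8
   -4]
 [-44 -44 -44 -45 -44 -42 -44 -43 -42 -44 -46 -44 -44 -47 -45 -45 -46 -44
  -44 -45 -44 -44 -47 -45 -45 -45 -43 -44 -44 -45 -46 -46 -43 -32 -14  -4
   -3]
 [-44 -45 -44 -42 -45 -44 -43 -45 -44 -44 -43 -43 -40 -40 -39 -40 -39 -39
  -40 -40 -40 -42 -43 -42 -44 -43 -44 -46 -43 -43 -43 -42 -37 -17  -6  -3
   -4]
 [-43 -44 -43 -46 -44 -43 -41 -39 -34 -33 -33 -34 -33 -31 -32 -30 -32 -31
  -30 -31 -33 -30 -30 -33 -35 -36 -38 -40 -45 -43 -43 -40 -27 -13  -4  -4
   -4]
 [-45 -44 -42 -38 -34 -32 -31 -32 -31 -34 -35 -35 -30 -23 -20 -19 -21 -19
  -
[... 702 characters left out ...]
2 -30 -29 -33 -37 -39 -36 -32 -30 -26 -25 -33 -35 -28 -26 -20 -21 -20
  -22 -26 -27 -31 -28 -23 -22 -20 -17  -9 -16 -32 -38 -34 -27 -24 -22  -8
   -4]
 [-29 -31 -32 -35 -40 -40 -40 -36 -30 -29 -34 -26 -16 -18 -23 -23 -18 -18
  -21 -24 -23 -18 -19 -27 -29 -25 -23 -20 -21 -32 -39 -35 -29 -26 -15  -7
   -3]
 [-31 -31 -31 -32 -37 -38 -40 -38 -30 -28 -26 -17 -13 -25 -26 -19 -14  -5
  -10 -14 -25 -25 -17 -19 -28 -31 -24 -25 -30 -35 -37 -36 -31 -22 -11  -4
   -3]
 [-24 -29 -29 -30 -31 -37 -38 -38 -35 -32 -31 -23 -13 -14 -24 -24 -22 -20
  -18 -24 -23 -19 -13 -17 -29 -31 -28 -32 -40 -38 -39 -35 -27 -20  -8  -5
   -1]]
rms held 29.327477477477476 rms init 22.336243936243935 held-init 9.555844305844307
```

Run:
```python
from h import *
B=np.load('B2.npy'); d=np.load('avg1.npz')['B']; d0=np.load('avg0.npz')['B']
c=proj('scene',[[.5155,.054,.05]])[0].astype(int)
w=lambda q:q.mean(2)[c[1]-14:c[1]+8,c[0]-17:c[0]+13]
print('corr held',np.corrcoef(w(B).ravel(),w(d).ravel())[0,1],'init',np.corrcoef(w(B).ravel(),w(d0).ravel())[0,1],'h/i',np.corrcoef(w(d).ravel(),w(d0).ravel())[0,1])
im=np.hstack([cv2.resize(np.clip(x[c[1]-19:c[1]+16,c[0]-19:c[0]+19]*k,0,255),(400,368),interpolation=cv2.INTER_CUBIC) for x,k in ((B,2.4),(d,1.7))])
save(im,'cmp.png')
```

```text
corr held 0.9707784298838359 init 0.7950065870258239 h/i 0.789598677297187[ WARN:0@0.205] global loadsave.cpp:1063 imwrite_ Unsupported depth image for selected encoder is fallbacked to CV_8U.
```

Run:
```python
from grip import *
P,R=pose(delta=-.0017); print(P); go(P,R)
```

```text
[0.48837719 0.06484609 0.04972751]
t 21.77 row [1.4, 0.4, 100.4] [-0.1, 0.0, 0.0]
```

```bash
python3 -m pendant '[1,0.3,50,0,0,0,1,0.3,90,0,0,0,1,0.3,97,0,0,0,1,0.3,97,0,0,0]' 0.3; python3 -m pendant '[0.4,0,1.5,0,0,0,0.4,0,2.5,0,0,0,0.4,0,2.5,0,0,0]';  python3 -m pendant '[0,0,0.5,0,0,0,0,0,1,0,0,0]'
python3 - <<'E'
from grip import *
P,R=pose(delta=-.0017); print(P); go(P,R)
E
```

```text
time: 22.28
ee_pos: [0.4901, 0.0648, 0.0542]
eef_rot: [[0.308, 0.923, -0.23], [0.94, -0.333, -0.078], [-0.149, -0.192, -0.97]]
ft_force: [0.5, -0.1, 0.5]
finger_gap: 0.0255
grip_force: 0.0
time: 22.65
ee_pos: [0.4897, 0.0654, 0.0518]
eef_rot: [[0.308, 0.924, -0.228], [0.94, -0.333, -0.078], [-0.148, -0.191, -0.97]]
ft_force: [0.8, 0.4, 0.0]
finger_gap: 0.0255
grip_force: 0.0
time: 22.9
ee_pos: [0.4892, 0.0651, 0.0505]
eef_rot: [[0.308, 0.923, -0.229], [0.94, -0.333, -0.078], [-0.148, -0.191, -0.97]]
ft_force: [-0.4, 0.2, -0.4]
finger_gap: 0.0254
grip_force: 0.0
[0.48837719 0.06484609 0.04972751]
t 22.9 row [-0.4, -0.5, 1.0] [-0.0, -0.0, 0.0]
```

```bash
python3 -m pendant '[0,-0.4,1,0,0,0,0,-0.4,1,0,0,0]'; python3 -m pendant '[0,0,0,0,0,0,0,0,0,0,0,0]' 0 30;python3 -m pendant '[0,0,0,0,0,0]';python3 -m pendant '[0,0,0,0,0,0]'
```

```text
time: 23.15
ee_pos: [0.4885, 0.0652, 0.0495]
eef_rot: [[0.308, 0.923, -0.229], [0.94, -0.333, -0.078], [-0.148, -0.191, -0.97]]
ft_force: [0.6, 0.2, -0.7]
finger_gap: 0.0253
grip_force: 0.0
time: 23.4
ee_pos: [0.4886, 0.0652, 0.0496]
eef_rot: [[0.308, 0.923, -0.229], [0.94, -0.333, -0.078], [-0.148, -0.191, -0.97]]
ft_force: [-0.2, 0.7, 1.1]
finger_gap: -0.0004
grip_force: 0.0
time: 23.52
ee_pos: [0.4886, 0.0652, 0.0496]
eef_rot: [[0.308, 0.923, -0.229], [0.94, -0.333, -0.078], [-0.148, -0.191, -0.97]]
ft_force: [-1.2, -0.0, 0.4]
finger_gap: -0.0001
grip_force: 0.0
time: 23.65
ee_pos: [0.4886, 0.0652, 0.0496]
eef_rot: [[0.308, 0.923, -0.229], [0.94, -0.333, -0.078], [-0.148, -0.191, -0.97]]
ft_force: [0.1, 0.3, -0.4]
finger_gap: -0.0002
grip_force: 0.0
```

```bash
python3 -m pendant '[0,0,1,0,0,0,0,0,1,0,0,0]'; python3 -m pendant '[0,0,1,0,0,0,0,0,1,0,0,0]'
python3 - <<'E'
from h import *
B=np.mean([robot.grab_frame('scene').astype(float) for _ in range(4)],0);A=np.mean([robot.grab_frame('top').astype(float) for _ in range(4)],0)
c=proj('scene',[[.505,.054,.055]])[0].astype(int); e=proj('top',[[.505,.054,.055]])[0].astype(int);
save(np.hstack([cv2.resize(np.clip(x[k[1]-24:k[1]+18,k[0]-21:k[0]+21]*s,0,255).astype(np.uint8),(400,400),interpolation=cv2.INTER_CUBIC) for x,k,s in ((B,c,2.2),(A,e,1.4))]),'probe.png')
print(c-[21,24],e-[21,24],robot.observe()['ft_force'])
P=robot.observe()['ee_pos']
for n,k in (('scene',c),('top',e)): print(n,np.round((proj(n,[P])-(k-[21,24])+.5)*400/42))
E
```

```text
time: 23.9
ee_pos: [0.4883, 0.0651, 0.0485]
eef_rot: [[0.308, 0.923, -0.229], [0.94, -0.333, -0.078], [-0.148, -0.191, -0.97]]
ft_force: [0.4, -0.1, 0.2]
finger_gap: -0.0003
grip_force: 0.0
time: 24.15
ee_pos: [0.4881, 0.065, 0.0475]
eef_rot: [[0.308, 0.923, -0.229], [0.94, -0.333, -0.078], [-0.148, -0.191, -0.97]]
ft_force: [-0.7, -0.2, 0.2]
finger_gap: 0.0001
grip_force: 0.0
[280 151] [196 218] [ 0.04678806  0.96047879 -0.21482154]
scene [[264. 218.]]
top [[167. 303.]]
```

View pics/probe.png

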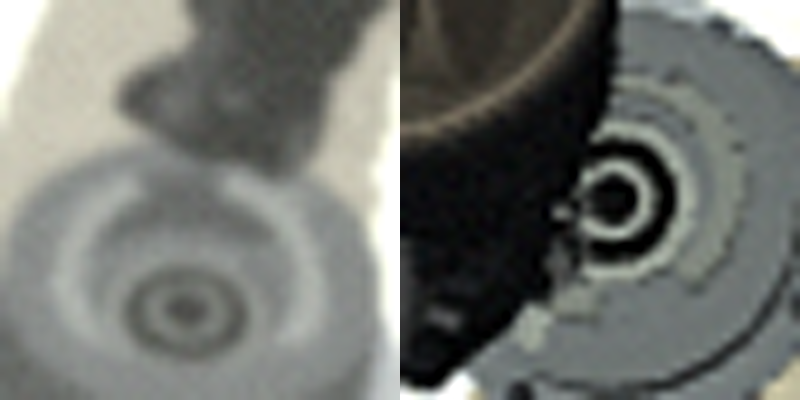

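```bash
for i in 1 2 3 4 5; do echo; done; python3 -m pendant '[0,0,1,0,0,0,0,0,2,0,0,0]' | grep -E 'ee_pos|ft'; python3 -m pendant '[0,0,1,0,0,0,0,0,2,0,0,0]'| grep -E 'ee_pos|ft'
```

```text
ee_pos: [0.4877, 0.0649, 0.0456]
ft_force: [0.1, 0.7, 0.4]
ee_pos: [0.4872, 0.0647, 0.0437]
ft_force: [0.0, 0.6, -0.0]
```

```bash
python3 -m pendant '[0,0,1,0,0,0,0,0,1.5,0,0,0]' | grep -E 'ee_pos|ft'; python3 -m pendant '[0,0,1,0,0,0,0,0,1.5,0,0,0]'| grep -E 'ee_pos|ft'
```

```text
ee_pos: [0.4868, 0.0646, 0.0422]
ft_force: [0.1, -0.9, -1.0]
ee_pos: [0.4865, 0.0645, 0.0408]
ft_force: [-0.4, 0.1, -0.5]
```

```bash
python3 - <<'E'
from h import *
o=robot.observe(); P=o['ee_pos']; R=np.array(o['eef_rot'])
for n in ('scene','top'):
    I=np.mean([robot.grab_frame(n).astype(float) for _ in range(3)],0).mean(2).astype(np.float32)
    for off in (-8,0,8):
        s=np.arange(-60,11,4); m=proj(n,[P+R[:,2]*k/1000+R[:,0]*off/1000 for k in s]).astype(np.float32)[None]
        v=cv2.remap(I,m[...,0],m[...,1],1)[0]; print(n,off,' '.join(f'{k}:{int(x)}' for k,x in zip(s,v)))
E
python3 -m pendant '[0,0,1,0,0,0,0,0,1.5,0,0,0]' | grep -E 'ee_pos|ft'; python3 -m pendant '[0,0,1,0,0,0,0,0,1.5,0,0,0]'| grep -E 'ee_pos|ft'
```

```text
scene -8 -60:34 -56:35 -52:37 -48:38 -44:35 -40:35 -36:34 -32:32 -28:32 -24:35 -20:44 -16:62 -12:68 -8:64 -4:56 0:50 4:47 8:51
scene 0 -60:32 -56:30 -52:32 -48:35 -44:37 -40:37 -36:36 -32:37 -28:37 -24:42 -20:57 -16:68 -12:71 -8:65 -4:58 0:53 4:54 8:57
scene 8 -60:41 -56:40 -52:43 -48:46 -44:49 -40:50 -36:53 -32:59 -28:64 -24:68 -20:72 -16:75 -12:77 -8:77 -4:73 0:69 4:65 8:63
top -8 -60:8 -56:19 -52:29 -48:33 -44:29 -40:28 -36:36 -32:48 -28:65 -24:86 -20:91 -16:88 -12:82 -8:75 -4:68 0:71 4:77 8:80
top 0 -60:5 -56:8 -52:10 -48:8 -44:7 -40:8 -36:14 -32:27 -28:37 -24:44 -20:35 -16:35 -12:53 -8:72 -4:89 0:85 4:69 8:68
top 8 -60:10 -56:8 -52:8 -48:10 -44:10 -40:8 -36:9 -32:12 -28:10 -24:8 -20:6 -16:6 -12:9 -8:10 -4:7 0:14 4:27 8:57
ee_pos: [0.4861, 0.0644, 0.0393]
ft_force: [-0.0, 0.5, 0.3]
ee_pos: [0.4858, 0.0642, 0.0378]
ft_force: [-1.0, 0.3, -0.8]
```

```bash
for a in 1; do python3 -m pendant '[0,0,1,0,0,0,0,0,1,0,0,0]' | grep -E 'ee_pos|ft'; python3 -m pendant '[0,0,1,0,0,0,0,0,1,0,0,0]'| grep -E 'ee_pos|ft';python3 -m pendant '[0,0,1,0,0,0,0,0,1,0,0,0]'| grep -E 'ee_pos|ft'; done
```

```text
ee_pos: [0.4855, 0.0641, 0.0369]
ft_force: [-0.4, 0.3, -0.9]
ee_pos: [0.4853, 0.0641, 0.0359]
ft_force: [1.0, -0.1, 1.3]
ee_pos: [0.4851, 0.064, 0.0349]
ft_force: [0.7, -0.3, 0.2]
```

```bash
python3 -m pendant '[0,0,1,0,0,0,0,0,1,0,0,0]' | grep -E 'ee_pos|ft'; python3 -m pendant '[0,0,1,0,0,0,0,0,1,0,0,0]'| grep -E 'ee_pos|ft'; python3 -m pendant '[0,0,0,0,0,0]'| grep -E 'time|ee_pos|ft'
```

```text
ee_pos: [0.4848, 0.0639, 0.034]
ft_force: [0.5, 0.0, -0.1]
ee_pos: [0.4846, 0.0638, 0.033]
ft_force: [-0.4, -0.9, 0.5]
time: 27.72
ee_pos: [0.4847, 0.0638, 0.0331]
ft_force: [0.9, 0.5, -0.3]
```

```bash
python3 -m pendant '[0,0,1.5,0,0,0]' | grep -E 'ee_pos|ft'; python3 -m pendant '[0,0,1.5,0,0,0]'| grep -E 'ee_pos|ft'
python3 - <<'E'
from h import *
o=robot.observe(); P=o['ee_pos']; R=np.array(o['eef_rot']); print(P)
for n in ('scene',):
    I=np.mean([robot.grab_frame(n).astype(float) for _ in range(3)],0).mean(2).astype(np.float32)
    for off in (-12,-8,-4,0,4,8,12):
        s=np.arange(-60,11,4); m=proj(n,[P+R[:,2]*k/1000+R[:,0]*off/1000 for k in s]).astype(np.float32)[None]
        v=cv2.remap(I,m[...,0],m[...,1],1)[0]; print(n,off,' '.join(f'{k}:{int(x)}' for k,x in zip(s,v)))
E
```

```text
ee_pos: [0.4845, 0.0638, 0.0316]
ft_force: [-0.2, 0.3, -0.9]
ee_pos: [0.484, 0.0636, 0.03]
ft_force: [0.2, 0.0, -0.3]
[0.48395697 0.06361431 0.03004019]
scene -12 -60:35 -56:35 -52:36 -48:38 -44:42 -40:42 -36:37 -32:33 -28:33 -24:33 -20:34 -16:36 -12:43 -8:47 -4:49 0:53 4:57 8:60
scene -8 -60:33 -56:34 -52:36 -48:36 -44:36 -40:36 -36:35 -32:30 -28:33 -24:33 -20:35 -16:41 -12:45 -8:47 -4:49 0:54 4:59 8:63
scene -4 -60:34 -56:34 -52:34 -48:32 -44:33 -40:33 -36:34 -32:32 -28:32 -24:34 -20:37 -16:43 -12:45 -8:47 -4:51 0:56 4:61 8:63
scene 0 -60:33 -56:33 -52:32 -48:33 -44:34 -40:37 -36:37 -32:38 -28:39 -24:41 -20:44 -16:47 -12:49 -8:51 -4:55 0:58 4:60 8:59
scene 4 -60:33 -56:37 -52:41 -48:42 -44:43 -40:44 -36:45 -32:47 -28:50 -24:55 -20:63 -16:64 -12:61 -8:60 -4:61 0:61 4:61 8:60
scene 8 -60:41 -56:43 -52:46 -48:44 -44:44 -40:48 -36:53 -32:58 -28:66 -24:74 -20:75 -16:74 -12:70 -8:66 -4:64 0:63 4:61 8:60
scene 12 -60:69 -56:67 -52:64 -48:60 -44:58 -40:59 -36:62 -32:65 -28:69 -24:72 -20:76 -16:78 -12:76 -8:71 -4:70 0:69 4:68 8:67
```

```bash
python3 -m pendant '[0,0,1.5,0,0,0]' | grep -E 'ee_pos|ft'; python3 -m pendant '[0,0,1,0,0,0]'| grep -E 'ee_pos|ft';  python3 -m pendant '[0,0,1,0,0,0]'| grep -E 'ee_pos|ft'
```

```text
ee_pos: [0.4837, 0.0636, 0.0287]
ft_force: [0.1, 0.1, -0.4]
ee_pos: [0.4834, 0.0634, 0.0276]
ft_force: [-0.1, 0.0, 0.2]
ee_pos: [0.4832, 0.0633, 0.0267]
ft_force: [0.1, 0.6, 0.6]
```

```bash
python3 -m pendant '[0,0,1.5,0,0,0]' | grep -E 'ee_pos|ft'; python3 -m pendant '[0,0,1.5,0,0,0]'| grep -E 'ee_pos|ft';  python3 -m pendant '[0,0,1,0,0,0]'| grep -E 'time|ee_pos|ft'
```

```text
ee_pos: [0.4829, 0.0632, 0.0252]
ft_force: [-0.8, 0.2, -0.4]
ee_pos: [0.4825, 0.0631, 0.0237]
ft_force: [0.3, 0.2, -0.5]
time: 28.88
ee_pos: [0.4823, 0.063, 0.0229]
ft_force: [-0.6, 0.2, 7.1]
```

```bash
python3 -m pendant '[0,0,-60,0,0,0,0,0,-120,0,0,0,0,0,-120,0,0,0]'|grep -E 'ee_pos'
python3 - <<'E'
from h import *
I={'scene':np.mean([robot.grab_frame('scene').astype(float) for _ in range(5)],0),'top':np.mean([robot.grab_frame('top').astype(float) for _ in range(5)],0)}
B=I['scene']; np.savez('now.npz',A=I['top'],B=B); B2=np.load('B2.npy')
d=np.load('avg1.npz')['B']; d0=np.load('avg0.npz')['B']
c=proj('scene',[[.5155,.054,.05]])[0].astype(int)
w=lambda q:q.mean(2)[c[1]-14:c[1]+8,c[0]-17:c[0]+13].ravel()
print('corr held',np.corrcoef(w(B),w(d))[0,1],'init',np.corrcoef(w(B),w(d0))[0,1],'B2',np.corrcoef(w(B),w(B2))[0,1],np.abs(w(B)-w(B2)).mean())
E
```

```text
ee_pos: [0.5127, 0.073, 0.1428]
corr held 0.9719225839945442 init 0.7987892299319937 B2 0.9942851512543439 0.9436363636363637
```

```bash
python3 -m pendant '[-1,-0.8,60,0,0,0,-1,-0.8,108,0,0,0,-1,-0.8,115,0,0,0,-1,-0.8,115,0,0,0]' 0.3|grep -E 'ee_pos|ft|gap'; python3 -m pendant '[0,0,3,0,0,0,0,0,6,0,0,0,0,0,8.5,0,0,0,0,0,8.5,0,0,0]'|grep -E 'ee_pos|ft'; python3 -m pendant '[0,0,0,0,0,0,0,0,0,0,0,0,0,0,0,0,0,0]' 0 40
```

```text
ee_pos: [0.4831, 0.0627, 0.0288]
ft_force: [0.9, 0.5, 0.3]
finger_gap: 0.0256
ee_pos: [0.4804, 0.0621, 0.0198]
ft_force: [0.2, -0.5, 0.7]
time: 31.12
ee_pos: [0.4804, 0.0619, 0.0199]
eef_rot: [[0.308, 0.923, -0.229], [0.94, -0.333, -0.078], [-0.148, -0.191, -0.97]]
ft_force: [-1.2, -1.6, 3.0]
finger_gap: 0.0065
grip_force: 37.6
```

```bash
cat >> grip.py <<'E'
def rel(t,draw,up=0):
    o=robot.observe(); P=np.array(o['ee_pos']); R0=np.array(o['eef_rot'])
    E=C+xh*(.002+.034)+[0,0,.037]
    dR=Ro.from_rotvec(np.radians(t-14)*yh).as_matrix(); xr=Ro.from_rotvec(np.radians(t)*yh).as_matrix()@xh
    P1=E+dR@(P-E)-xr*draw+[0,0,up]; d=R0.T@(P1-P)*1000; w=np.degrees(Ro.from_matrix(R0.T@dR@R0).as_rotvec())
    return np.round(np.r_[d,w],1).tolist()
E
python3 - <<'E'
from grip import *
for a in ((15,.001),(16.5,.0025),(18,.004),(18,.006),(18,.009),(18,.011),(18,.011,.03),(18,.011,.09)): print(a,rel(*a))
E
```

```text
(15, 0.001) [-1.0, -1.2, -1.1, 0.8, -0.6, 0.0]
(16.5, 0.0025) [-2.4, -3.1, -2.8, 2.0, -1.5, 0.0]
(18, 0.004) [-3.8, -4.8, -4.6, 3.2, -2.5, 0.0]
(18, 0.006) [-5.0, -6.4, -4.7, 3.2, -2.5, 0.0]
(18, 0.009) [-6.8, -8.8, -4.9, 3.2, -2.5, 0.0]
(18, 0.011) [-8.1, -10.3, -5.1, 3.2, -2.5, 0.0]
(18, 0.011, 0.03) [-12.5, -16.1, -34.2, 3.2, -2.5, 0.0]
(18, 0.011, 0.09) [-21.4, -27.6, -92.4, 3.2, -2.5, 0.0]
```

```bash
python3 -m pendant '[-1,-1.2,-1.1,0.8,-0.6,0,-2.4,-3.1,-2.8,2,-1.5,0,-3.8,-4.8,-4.6,3.2,-2.5,0,-5,-6.4,-4.7,3.2,-2.5,0,-5,-6.4,-4.7,3.2,-2.5,0]'; python3 -m pendant '[-1.5,-2,-0.1,0,0,0,-3,-4,-0.3,0,0,0,-3,-4,-0.3,0,0,0]'
```

```text
time: 31.75
ee_pos: [0.4738, 0.0598, 0.0263]
eef_rot: [[0.297, 0.909, -0.294], [0.936, -0.338, -0.1], [-0.19, -0.245, -0.951]]
ft_force: [0.9, -0.3, -0.6]
finger_gap: 0.0062
grip_force: 39.6
time: 32.12
ee_pos: [0.4693, 0.0585, 0.0283]
eef_rot: [[0.297, 0.909, -0.294], [0.936, -0.338, -0.1], [-0.19, -0.245, -0.951]]
ft_force: [-0.2, 0.4, -0.3]
finger_gap: 0.0062
grip_force: 39.4
```

```bash
python3 -m pendant '[-1.9,-2.5,-9.5,0,0,0,-4.8,-6.1,-23.8,0,0,0,-19,-24.5,-95,0,0,0,-19,-24.5,-95,0,0,0]'
python3 - <<'E'
from h import *
print([ (np.round(x['centre'],3).tolist(),round(x['score'],2)) for x in robot.recognise('ring','scene')])
B=np.mean([robot.grab_frame('scene').astype(float) for _ in range(3)],0)
d=np.load('avg1.npz')['B']; d0=np.load('avg0.npz')['B']
c=proj('scene',[[.5155,.054,.05]])[0].astype(int)
w=lambda q:q.mean(2)[c[1]-14:c[1]+8,c[0]-17:c[0]+13].ravel()
print(np.corrcoef(w(B),w(d))[0,1],np.corrcoef(w(B),w(d0))[0,1])
E
```

```text
time: 32.62
ee_pos: [0.4714, 0.0585, 0.1319]
eef_rot: [[0.298, 0.91, -0.289], [0.936, -0.338, -0.098], [-0.187, -0.241, -0.952]]
ft_force: [0.4, -0.0, -1.3]
finger_gap: 0.0065
grip_force: 39.4
[([0.501, 0.059, 0.055], 0.65), ([0.6, -0.094, 0.008], 0.56), ([0.492, -0.087, 0.009], 0.54)]
0.7643874561403566 0.902790322810925
```

```bash
cat >> grip.py <<'E'
def place(h,T=(.5112,-.251)):
    g=np.array([.4804,.0620,.0199]); R14=down(71,14*yh); O=C+xh*.002+[0,0,.037+.035*np.sin(np.radians(14))]
    ct=R14.T@(O-g); Rf=down(71); return np.array([*T,h])-Rf@ct,Rf
E
python3 - <<'E'
from grip import *
for h in (.08,.0055):
    P,R=place(h); print(P); go(P,R)
E
```

```text
[ 0.48097239 -0.2413223   0.04730961]
t 32.83 row [-262.0, 131.6, 103.1] [-14.3, 11.1, 0.0]
[ 0.48097239 -0.2413223  -0.02719039]
t 32.83 row [-247.9, 149.9, 173.9] [-14.3, 11.1, 0.0]
```

```bash
python3 -m pendant '[-262,131.6,103,-14.3,11.1,0,-262,131.6,103,-14.3,11.1,0,-262,131.6,103,-14.3,11.1,0,-262,131.6,103,-14.3,11.1,0,-262,131.6,103,-14.3,11.1,0,-262,131.6,103,-14.3,11.1,0,-262,131.6,103,-14.3,11.1,0,-262,131.6,103,-14.3,11.1,0]'
python3 - <<'E'
from grip import *
P,R=place(.0055); go(P,R)
for n in ('scene','top'):
    print(n,[ (np.round(x['centre'],3).tolist(),round(x['score'],2)) for x in robot.recognise('ring',n)])
    print('tray',[ (np.round(x['centre'],3).tolist(),round(x['score'],2)) for x in robot.recognise('tray',n)][:2])
E
```

```text
time: 33.83
ee_pos: [0.4813, -0.24, 0.0474]
eef_rot: [[0.323, 0.946, -0.0], [0.946, -0.323, 0.001], [0.001, -0.0, -1.0]]
ft_force: [0.8, 0.5, -0.5]
finger_gap: 0.0064
grip_force: 39.6
t 33.83 row [-1.4, 0.1, 74.6] [-0.0, -0.0, 0.1]
scene [([0.518, 0.056, 0.156], 0.78), ([0.682, -0.023, 0.006], 0.77), ([0.604, -0.091, 0.003], 0.58), ([0.492, -0.087, 0.009], 0.52)]
tray [([0.508, -0.255, 0.002], 0.76), ([0.518, 0.057, 0.153], 0.38)]
top [([0.514, 0.058, 0.051], 0.64), ([0.682, -0.023, 0.005], 0.61), ([0.482, -0.09, 0.01], 0.56), ([0.592, -0.087, 0.008], 0.48)]
tray [([0.511, -0.251, 0.006], 0.7)]
```

```bash
python3 -m pendant '[0,0,30,0,0,0,0,0,58,0,0,0,-1,0,70,0,0,0,-1,0,72,0,0,0,-1,0,72,0,0,0]'
python3 - <<'E'
from grip import *
P,R=place(.0055); go(P,R)
robot.grab_frame('scene')
print([ (np.round(x['centre'],3).tolist(),round(x['score'],2)) for x in robot.recognise('ring','scene')])
E
```

```text
time: 34.65
ee_pos: [0.4814, -0.2426, -0.0235]
eef_rot: [[0.325, 0.946, 0.001], [0.946, -0.325, -0.0], [0.0, 0.001, -1.0]]
ft_force: [0.3, 0.0, -1.0]
finger_gap: 0.0063
grip_force: 39.6
t 34.65 row [1.1, -0.8, 3.7] [0.1, -0.0, 0.0]
[([0.494, -0.088, 0.01], 0.73), ([0.603, -0.092, 0.006], 0.68), ([0.52, -0.242, 0.017], 0.56), ([0.682, -0.02, 0.009], 0.53), ([0.534, 0.06, 0.036], 0.38)]
```

```bash
python3 -m pendant '[0,0,1.5,0,0,0,0,0,3,0,0,0]'|grep -E 'ee_pos|ft'; python3 -m pendant '[0,0,1.5,0,0,0,0,0,1.5,0,0,0]'|grep -E 'ee_pos|ft'; python3 -m pendant '[0,0,1.5,0,0,0,0,0,1.5,0,0,0]'|grep -E 'ee_pos|ft'
```

```text
ee_pos: [0.4812, -0.2424, -0.027]
ft_force: [-0.4, 0.0, -0.8]
ee_pos: [0.481, -0.2424, -0.0288]
ft_force: [-0.4, -0.0, 0.4]
ee_pos: [0.4811, -0.2426, -0.0293]
ft_force: [-7.7, 4.0, 27.4]
```

```bash
python3 -m pendant '[0,0,-1.2,0,0,0]'|grep -E 'ee_pos|ft'; python3 -m pendant '[0,0,-1.2,0,0,0,0,0,-1.2,0,0,0,0,0,-1.2,0,0,0]' 0.25; python3 -m pendant '[0,0,-40,0,0,0,0,0,-90,0,0,0,0,0,-140,0,0,0,-150,-100,-140,0,0,0,-150,-100,-140,0,0,0,-150,-100,-140,0,0,0]'
python3 - <<'E'
from h import *
for n in ('top','scene'):
    robot.grab_frame(n)
    for t in ('ring','pick'): print(n,t,[ (np.round(x['centre'],3).tolist(),round(x['score'],2)) for x in robot.recognise(t,n)])
    m=[q['region'] for q in robot.cut_out('ring',n)]
    for q in m:
        ys,xs=np.where(q); p=toplane(n,np.c_[xs,ys],.007); print('  cut',p.mean(0).round(3),p[:,:2].min(0).round(3),p[:,:2].max(0).round(3))
print(robot.observe()['time'])
E
```

```text
ee_pos: [0.4811, -0.2425, -0.0287]
ft_force: [0.0, 0.5, -0.8]
time: 36.0
ee_pos: [0.4809, -0.2424, -0.0279]
eef_rot: [[0.325, 0.946, 0.0], [0.946, -0.325, 0.0], [0.0, 0.0, -1.0]]
ft_force: [-0.1, -1.0, -0.3]
finger_gap: 0.0213
grip_force: 0.0
time: 36.75
ee_pos: [0.3359, -0.3527, 0.1123]
eef_rot: [[0.325, 0.946, 0.001], [0.946, -0.325, 0.0], [0.0, 0.001, -1.0]]
ft_force: [1.1, -0.9, 0.1]
finger_gap: 0.0217
grip_force: 0.0
top ring [([0.682, -0.021, 0.003], 0.63), ([0.486, -0.091, 0.008], 0.53), ([0.516, -0.245, 0.009], 0.49), ([0.591, -0.091, 0.005], 0.46)]
top pick [([0.515, 0.25, 0.111], 0.4)]
  cut [ 0.514 -0.25   0.007] [ 0.476 -0.287] [ 0.545 -0.216]
  cut [ 0.591 -0.09   0.007] [ 0.555 -0.126] [ 0.623 -0.059]
  cut [ 0.479 -0.11   0.007] [ 0.453 -0.125] [ 0.51  -0.065]
  cut [ 0.68  -0.016  0.007] [ 0.641 -0.048] [0.708 0.02 ]
scene ring [([0.602, -0.09, 0.01], 0.76), ([0.493, -0.085, 0.008], 0.7), ([0.519, -0.244, 0.01], 0.64), ([0.683, -0.021, 0.007], 0.64)]
scene pick [([0.778, 0.032, 0.011], 0.68), ([0.521, 0.257, 0.099], 0.5), ([0.687, 0.183, 0.003], 0.2)]
  cut [ 0.515 -0.254  0.007] [ 0.474 -0.291] [ 0.547 -0.219]
  cut [ 0.49  -0.086  0.007] [ 0.453 -0.126] [ 0.518 -0.06 ]
  cut [ 0.684 -0.021  0.007] [ 0.644 -0.052] [0.715 0.016]
  cut [ 0.599 -0.093  0.007] [ 0.558 -0.13 ] [ 0.631 -0.061]
37.15
```

Run:
```python
from h import *
B=robot.grab_frame('scene').astype(float).mean(2); d0=np.load('avg0.npz')['B'].mean(2)
c=proj('scene',[[.518,.257,.09]])[0].astype(int); w=lambda q:q[c[1]-14:c[1]+14,c[0]-12:c[0]+12]
print(np.abs(w(B)-w(d0)).mean(), np.corrcoef(w(B).ravel(),w(d0).ravel())[0,1])
print(robot.finish_job())
```

```text
2.0113260582010586 0.9971424265419623
the job is handed in; nothing more can be done
None
```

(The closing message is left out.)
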